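# Turn the handle-mount plate home in its drilling jig

### The arm

A 6-joint arm with a two-finger parallel gripper is mounted at the origin on the work surface. World frame = base frame: x ahead of the robot, y to its left, z up, the work surface at z = 0. Lengths are in mm, angles in rad, forces in N, time in s.
With the tool pointing down it reaches from about 300 to 850 mm from the base axis. Payload 5.4 kg.
Tool frame: the origin (TCP) lies midway between the tips of the shut fingers; the grasp point (between the pads) lies hold_point_z behind it (hold_point_z is the distance from the TCP to the grasp point, in mm); y points along the fingers, z is the direction in which the jaws open and shut, and the axes are right-handed (so a half turn about y gives the same grasp; the last joint's range is limited). The gripper opens to 85 mm and grips with 20 to 120 N. Pads are 22 mm wide; open, the fingers measure 114 mm over their backs; the gripper's body (76 mm by 85 mm) begins 54 mm behind the grasp point. The pads swing forward as they close: fully open they stand 13 mm farther back than shut.
Start: joints at [-1.516, 0.158, 1.597, -0, 1.386, -0.21], TCP at [150.463, -554.948, 231.299] pointing down, gripper open.
Joint ranges: [-2.91, 2.91], [-0.94, 2.29], [0.18, 2.7], [-1.29, 4.43], [0.17, 2.64], [-3, 3]. Speed limits (rad/s): [2.57, 2.57, 3.14, 3.14, 3.14, 3.14].

### API

Orientations are given as a unit quaternion [w, x, y, z].
In Python, from rig import * gives the robot as it stands.
- The arm moves only by the tool arm_command, never from a script. Its arguments are lists of equal length, an entry for each row: "delta_rot": the turn, a rotation vector about the tool's x, y, z in degrees, a list of three; "slide": the shift along the tool's x, y, z in cm, a list of three; "gripper": the gripper's target within -1 to 1 (fully open at 1, half-way at 0, shut at -1). In form: {"delta_rot": [[wx, wy, wz], ...], "slide": [[dx, dy, dz], ...], "gripper": [gripper, ...]}. A call has exactly 10 rows; each row shifts and turns the commanded pose from where the row before left it, along the tool's axes as they then stand; what a row does not reach is not made up. A row lasts 1/8 s, in which the tool goes at most 62.5 mm and 10.7 degrees, less where a joint would pass 70% of its speed; a pose out of reach is approached as far as the arm can. A call is refused whole if a number of a shift passes 6.25 or a number of a turn 10.7, either way. A call with a gripper value outside its range is refused whole. The fingers move at their own pace and stop on an object; "force" is the grip in N (left out, the last holds). Time passes only in rows, so rows that do not move let the fingers close, or fill a call up. It gives the time, the measured TCP pose, the force and the opening at its end, in the units of the state.
- observe(): the state, without advancing time (a new reading comes with each control period).
- camera(name): name is "scene" or "top"; returns (picture, depth): 480x640x3 uint8, red, green, blue; 480x640 float32, mm along the optical axis (not along the pixel's ray), 0 where there is no reading.
- camera_info(name): a dict with "fx", "fy", "cx", "cy" (pixels), "dist_coeffs" ([k1, k2, p1, p2, k3] as OpenCV has them; the pictures are not rectified), "R" (3x3) and "t" (3): a world point X has camera coordinates R X + t. Camera axes: x right, y down, z forward; pixel columns grow to the right and rows downward; lengths in mm; the calibration is good to about 2 mm. A picture is of the moment at which its call begins. camera_info takes no time and is no camera call.
- job_done(): hands the job in, once; it reports no verdict.
The state is a dict: "clock": time; "q": joint angles; "joint_vel": joint speeds; "joint_efforts": joint torques, N m; "position": TCP position; "tcp_rot": TCP orientation; "ft_force": force on the tool from outside, world axes, zero at the start; "moment": the same for the moment, N m; "opening": finger opening in mm.
Only numpy, scipy, OpenCV 4.12 (cv2) and the standard library are available. Lean on these libraries where they do the work, as an engineer would, in place of code of your own. Each camera call takes 0.05 s, during which the arm holds its last target.

### The job

Square up the grey plastic handle-mount plate on the plywood drilling jig: without lifting it, push its right edge sideways near the free far corner so that it turns about the steel peg in its notched corner until its left edge comes up against the stop screw, its sprung nose pushed right in, and press it home there with a steady push of about 10 newtons for a second, never 20 or more. Then, leaving the plate up against the screw with its notch snug on the peg, swing the brass keeper fully round over the plate's edge and let go. Leave the loose washer, the vise and the tool stand alone.

Things in the scene. Friction and masses are not known exactly. Their poses are not given: they have to be found in the camera images.
- jig: Fixed plywood board, 260 (own x) x 232 (own y) x 18 mm thick; origin at the centre of its underside, on the table; z up. Its x points roughly away from the robot, its y to the robot's left (yaw within 0.3 rad). Peg, keeper and stop stand on it. Its frame gives the words far (+x), near (-x), left (+y), right (-y) used below.
- peg: Upright fixed steel peg, 16 mm in diameter, 24 mm tall, on the board's top (so its top is 42 mm over the table), at jig x -22, y +58 mm. Origin on its axis, at its foot; axes parallel to the jig's.
- stop: Fixed steel stop block (30 x 20 x 24 mm) at the board's left. Origin on the board under its screw, in the block's right face, 84 mm farther and 36 mm left of the peg; axes as the jig's. A level 10 mm screw, its axis 24.5 mm over the table, sticks out to the right (jig -y), set anew each time: its hard round tip ends 11 to 33 mm from the block. How far is not reported: feel for it.
- plate: Loose grey plastic plate, 110 (own x) x 140 (own y) x 12 mm, flat on the board (18 to 30 mm over the table), near left corner cut out in a 22 x 22 mm notch. Origin in that notch, outside the metal, at underside height, 8 mm from both notch walls: on the peg's axis once the notch bears on the peg. Metal spans x -14 to 96, y -126 to 14 mm, less x < 8 with y > -8 (the notch).
- keeper (a joint): Keeper's angle, a flat brass turn-button on a post at the board's far side: 0 = open, pointing left (jig +y); grows counter-clockwise seen from above; 1.57 = closed, pointing near (jig -x) over the plate; end stop 1.62. Starts at 0 to 0.25, stays where left, needs about 1.5 N at the knob. Blade 18 mm wide, 2.5 mm over the plate.
- keeper_knob (a point): Point on the axis of the keeper's upright round brass knob, 16 mm in diameter and 32 mm tall, at the free end of the blade, 50 mm from the pivot; the point is 18 mm over the blade's top and 14 mm below the knob's top. The knob spans 40 to 72 mm over the table.
- keeper_pivot (a point): Keeper's pivot axis at the blade's top (40 mm over the table), 120 mm farther than and 45 mm right of the peg in the jig frame. A 14 mm screw head stands 6 mm over it.
- washer: Loose steel spacer ring, 32 mm in diameter, 12 mm tall, on the board's near left corner; bystander. Origin under its centre.
- vise: Fixed bench vise holding a steel anvil block, about 110 x 170 x 135 mm, at one side of the jig; bystander. Origin under its centre.
- stand: Wooden slotted stand, 80 x 200 mm, with a spanner, socket wrench, thermometer and hammer upright, 200 mm tall in all; bystander, at the other side of the jig. Origin under its centre.
- plate_left (a point): Point on the plate's left edge (own y = +14 mm, x = +84 mm), half-way up. This edge finishes on the screw tip, the plate's yaw then within 0.15 rad of the jig's, depending on the screw. It starts turned clockwise (from above) from the jig's yaw by 0.4 to 0.7 rad, the notch 3 to 8 mm off the peg.
- plate_push (a point): Point on the plate's right edge toward its far corner (own y = -126, x = +70 mm). A push here to own +y turns the plate counter-clockwise (from above) on to the peg; let the finger slip toward the near end as it turns, whose rub helps to seat the notch. On the screw, a push beyond x = 84 swings the notch off the peg. Plate 0.14 to 0.28 kg, 1 to 4 N to slide; its dark holes are only marks.
- plunger (a joint): How far the weak sprung nose (5 mm brass pin, 0.3 N) in the tip of the stop screw is pushed in, in m: 0 = free, standing 4 mm proud of the screw's hard tip; about 0.004 = pushed in level, the plate's edge on the hard tip.
There are look-alikes about, which are no part of the job. What is meant by the plate is not pink, and is the larger of those in its own colour.

How it is judged (in metres and radians):
On the way, in this order (a step that is already met when the one before it is completed fails the run):
1. the plate is turned home: its notch on the peg (within 3 mm) and its left edge pressed on the stop screw with more than 5 N, for half a second (contact force between plate and stop above 5 N and horizontal distance between plate and peg below 0.003 m), for 0.5 s.
2. the keeper is swung over the plate (value of joint keeper above 1.4 rad), for 0.2 s.
At the end, for the whole second after the job is handed in: The plate lies flat on the board and still, its notch on the peg (seat point within 3 mm of the peg's axis), its left edge within about 2 mm of the screw's hard tip (nose pushed in more than 2 mm); the keeper stands at more than 1.4 rad (horizontal distance between plate and peg below 0.003 m and value of joint plunger above 0.002 m and height (world z) of plate below 0.0205 m and angle between plate's own z axis and vertical below 0.03 rad and value of joint keeper above 1.4 rad and linear speed of plate below 0.01 m/s); the robot touches nothing.
It fails at once if the plate is pressed on the stop screw with 20 N or more (contact force between plate and stop above 20 N).
It fails at once if the plate is pressed on the peg with 20 N or more (contact force between plate and peg above 20 N).
It fails at once if the plate's notch leaves the peg (more than 20 mm off) (horizontal distance between plate and peg above 0.02 m).
It fails at once if the plate is lifted off the board (height (world z) of plate above 0.026 m).
It fails at once if the washer, the stand or the vise is disturbed (distance of any of washer, stand from where it was at the start of the episode above 0.015 m or contact force between any of the arm, the fingers and vise above 2 N).
It also fails if it takes over 64 s, if anything falls off the work surface, if the arm or the gripper's body presses on something with over 40 N, if the wrist force passes 120 N, or if a joint passes its speed limit or range.

## Working session

There is one attempt and no reset: what is moved stays moved. The work goes in short steps, Python scripts to look and compute and a tool call to move; the robot and the scene stay as the last step left them, time stands still between calls to the robot, and variables do not carry over. Pictures are saved under pics/ and viewed, and the job is handed in when it is done.

Besides the shell and the picture viewer there is one more tool, called after ">>>" by a JSON object that holds its "method" and its "body". arm_command: Moves the arm, as the interface text tells. Its arguments: {"type":"object","properties":{"delta_rot":{"type":"array"},"slide":{"type":"array"},"gripper":{"type":"array"},"force":{"type":"number"}},"required":["delta_rot","slide","gripper"]}

```bash
mkdir -p pics; ls; python3 - <<'E'
from rig import *
import cv2
print(observe())
for n in ("scene","top"):
    p,d=camera(n); cv2.imwrite(f"pics/{n}0.png",p[:,:,::-1]); 
    import numpy as np; np.savez(f"{n}0.npz",p=p,d=d); print(n,camera_info(n))
E
```

```text
pics
{'clock': 0.0, 'q': array([-1.51608738e+00,  1.59101513e-01,  1.59826375e+00,  9.33761521e-06,
        1.38620166e+00, -2.10105934e-01]), 'joint_vel': array([-6.78298431e-04,  7.24390480e-04,  1.55221412e-03, -2.09834722e-04,
        1.81014271e-05, -2.07287482e-03]), 'joint_efforts': array([ 6.31940602e-04, -3.95999837e+01, -3.31427085e+01, -1.49230891e-04,
        8.47646501e-03, -1.82124404e-05]), 'position': array([ 150.43970093, -554.33244272,  230.2716504 ]), 'tcp_rot': array([ 0.09340963, -0.0932948 ,  0.70161282, -0.70022152]), 'ft_force': array([-0.32876988,  0.7039876 , -0.33453685]), 'moment': array([ 0.001492  ,  0.01087678, -0.04887394]), 'opening': 85.38949835289164}
scene {'fx': 444.5428344653869, 'fy': 444.5428344653869, 'cx': 321.55169635194756, 'cy': 238.37983255956456, 'dist_coeffs': array([0.03815927, 0.        , 0.        , 0.        , 0.        ]), 'R': array([[-0.74734116,  0.66424294,  0.01620218],
       [ 0.35380796,  0.4184735 , -0.83648064],
       [-0.56240654, -0.61940395, -0.54775691]]), 't': array([ 383.094012  , -140.21508443, 1373.85793263])}
top {'fx': 522.0381326704116, 'fy': 522.0381326704116, 'cx': 314.7862811557293, 'cy': 248.47301357002956, 'dist_coeffs': array([0.02696309, 0.        , 0.        , 0.        , 0.        ]), 'R': array([[ 2.42560024e-02, -9.99691369e-01,  5.36787575e-03],
       [-9.83579490e-01, -2.48249293e-02, -1.78759922e-01],
       [ 1.78838009e-01, -9.43731376e-04, -9.83878080e-01]]), 't': array([ -15.21198425,  555.97422001, 1130.16391485])}
```

View pics/scene0.png

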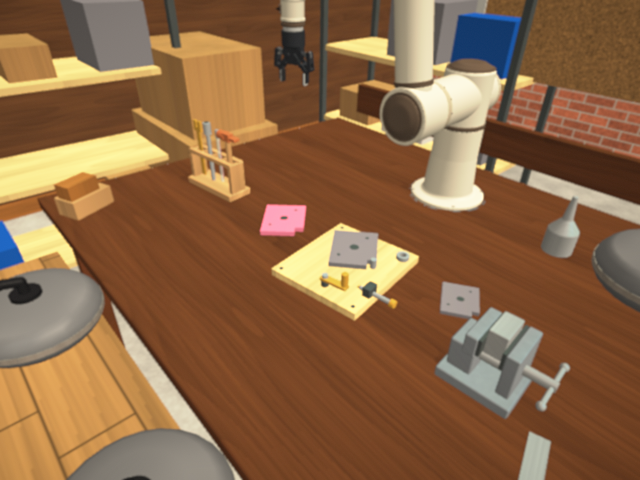

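View pics/top0.png

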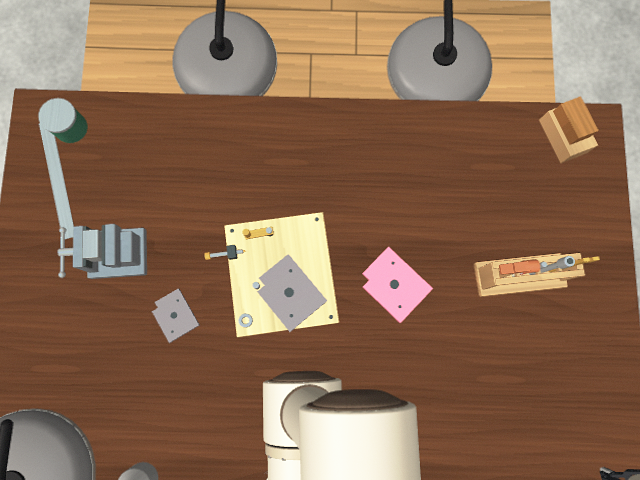

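Top view: the jig is at about (282,275). The candidates for the plate are:
- the grey plate on the board (290,293);
- the small grey one at (176,315);
- the pink one at (397,285).

I choose the large grey one on the board and check it in a crop while measuring.

```bash
cat > h.py <<'E'
import numpy as np, cv2
from rig import *
def ray(ci,uv,z):
    K=np.array([[ci['fx'],0,ci['cx']],[0,ci['fy'],ci['cy']],[0,0,1]])
    n=cv2.undistortPoints(np.array(uv,float).reshape(-1,1,2),K,ci['dist_coeffs']).reshape(-1,2)
    R=ci['R'];c=-R.T@ci['t']
    d=np.c_[n,np.ones(len(n))]@R
    return c+d*((z-c[2])/d[:,2])[:,None]
def proj(ci,X):
    K=np.array([[ci['fx'],0,ci['cx']],[0,ci['fy'],ci['cy']],[0,0,1]])
    return cv2.projectPoints(np.array(X,float).reshape(-1,1,3),cv2.Rodrigues(ci['R'])[0],ci['t'],K,ci['dist_coeffs'])[0].reshape(-1,2)
E
python3 - <<'E'
from h import *
f=np.load('top0.npz');p=f['p'];ci=camera_info('top')
c=p[200:350,200:360];cv2.imwrite('pics/crop0.png',cv2.resize(c,None,fx=5,fy=4*1.0,interpolation=cv2.INTER_CUBIC)[:,:,::-1])
hsv=cv2.cvtColor(p,cv2.COLOR_RGB2HSV)
print(hsv[300,245],hsv[290,300],hsv[320,310],hsv[370,500],hsv[320,165])
E
```

```text
[ 28  53 253] [169  12 171] [ 26  68 250] [ 11 153 107] [163  10 171]
```

View pics/crop0.png

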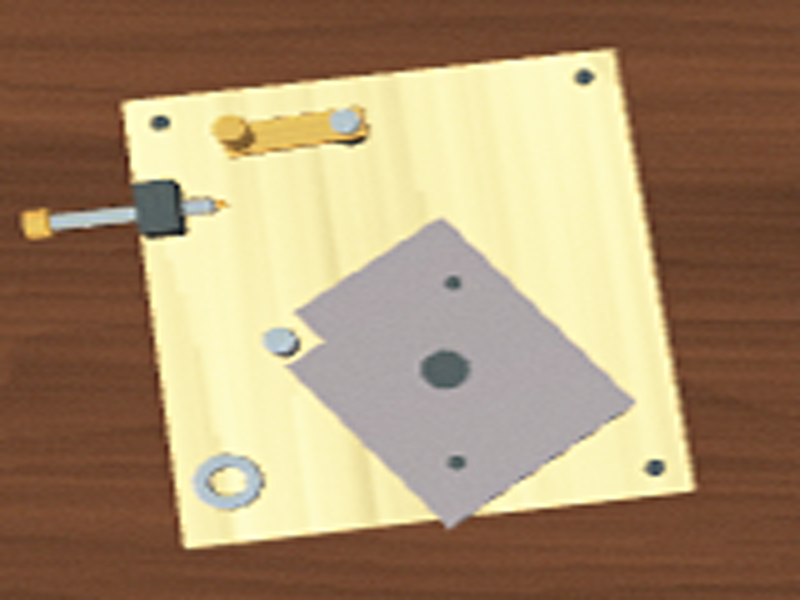

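The crop (5x horizontally, 4x vertically) shows the notched grey plate by the peg (256,285), the keeper pointing left with its knob at (246,232), and the screw tip at about (243,251). Next I fit the edges.

```bash
cat >> h.py <<'E'
def poly(mask,n):
    cs,_=cv2.findContours(mask,cv2.RETR_EXTERNAL,cv2.CHAIN_APPROX_NONE)
    return max(cs,key=cv2.contourArea)
def fitquad(P):
    # P world xy contour points -> minimal rect & refined sides by line fits
    r=cv2.minAreaRect(P.astype(np.float32)); b=cv2.boxPoints(r)
    lines=[]
    for i in range(4):
        a,c=b[i],b[(i+1)%4];u=(c-a)/np.linalg.norm(c-a);n=np.array([-u[1],u[0]])
        s=(P-a)@u;e=(P-a)@n;L=np.linalg.norm(c-a)
        m=(abs(e)<5)&(s>0.2*L)&(s<0.8*L)
        l=cv2.fitLine(P[m].astype(np.float32),cv2.DIST_HUBER,0,.01,.01).ravel()
        lines.append((l,m.sum()))
    return r,lines,b
def inter(l1,l2):
    A=np.c_[l1[:2],-l2[:2]];t=np.linalg.solve(A,l2[2:]-l1[2:]);return l1[2:]+l1[:2]*t[0]
def cam_masks(p):
    hsv=cv2.cvtColor(p,cv2.COLOR_RGB2HSV);H,S,V=cv2.split(hsv)
    return H,S,V
E
python3 - <<'E'
from h import *
for cam,box in (('top',(205,350,215,350)),('scene',(220,325,265,425))):
    f=np.load(cam+'0.npz');p=f['p'];ci=camera_info(cam)
    H,S,V=cam_masks(p)
    win=np.zeros_like(V);win[box[0]:box[1],box[2]:box[3]]=1
    board=((V>200)&(H>15)&(H<40)&(S>25)&(S<140)&(win>0)).astype(np.uint8)
    grey=((S<40)&(V>90)&(V<210)&(win>0)).astype(np.uint8)
    allm=cv2.morphologyEx(board|grey,cv2.MORPH_CLOSE,np.ones((5,5)))
    for nm,m,z in (('board',allm if 1 else board,18),('plate',cv2.morphologyEx(cv2.morphologyEx(grey,cv2.MORPH_CLOSE,np.ones((3,3))),cv2.MORPH_OPEN,np.ones((3,3))),30)):
        c=poly(m,4).reshape(-1,2)
        P=ray(ci,c,z)[:,:2]
        r,L,b=fitquad(P)
        cor=[inter(L[i][0],L[(i+1)%4][0]) for i in range(4)]
        print(cam,nm,r,'\n',np.round(cor,1).tolist(),[round(float(np.degrees(np.arctan2(l[0][1],l[0][0]))),2) for l in L],[np.round(np.linalg.norm(cor[i]-cor[i-1]),1) for i in range(4)],'ctr',np.mean(cor,0),[l[1] for l in L])
E
```

```text
top board ((498.80780029296875, 90.16218566894531), (264.5687561035156, 260.58447265625), 9.398958206176758) 
 [[393.70001220703125, -58.20000076293945], [649.0999755859375, -15.800000190734863], [605.2999877929688, 247.89999389648438], [356.20001220703125, 169.60000610351562]] [-80.64, 9.43, -80.57, 17.45] [np.float32(230.8), np.float32(258.9), np.float32(267.2), np.float32(261.1)] ctr [501.0794   85.87155] [np.int64(23), np.int64(67), np.int64(66), np.int64(7)]
top plate ((458.10577392578125, 55.63907241821289), (139.0274658203125, 108.16680145263672), 41.12541961669922) 
 [[441.29998779296875, -29.700000762939453], [545.5, 60.900001525878906], [474.3999938964844, 140.1999969482422], [371.1000061035156, 50.5]] [-48.81, 41.0, -48.11, 41.0] [np.float32(106.5), np.float32(138.1), np.float32(106.6), np.float32(136.8)] ctr [458.0688    55.492104] [np.int64(22), np.int64(28), np.int64(22), np.int64(29)]Traceback (most recent call last):
  File "<stdin>", line 12, in <module>
  File "h.py", line 23, in fitquad
    l=cv2.fitLine(P[m].astype(np.float32),cv2.DIST_HUBER,0,.01,.01).ravel()
      ~~~~~~~~~~~^^^^^^^^^^^^^^^^^^^^^^^^^^^^^^^^^^^^^^^^^^^^^^^^^^
cv2.error: OpenCV(4.12.0) /io/opencv/modules/imgproc/src/linefit.cpp:50: error: (-215:Assertion failed) count > 0 in function 'fitLine2D_wods'
```

```bash
cat >> h.py <<'E'
def rot(a): return np.array([[np.cos(a),-np.sin(a)],[np.sin(a),np.cos(a)]])
E
python3 - <<'E'
from h import *
ci=camera_info('top')
yaw=np.radians(9.4);R=rot(yaw)
c0=np.array([393.7,-58.2]);c1=np.array([649.1,-15.8])
mid=(c0+c1)/2; right=mid-R@[0,1.1]
jig=right+R@[0,116]
print('jig',jig,yaw)
J=lambda x,y:jig+R@[x,y]
pts={'peg':(-22,58,42),'stoptipbase':(62,94,24.5),'pivot':(98,13,46),'farleft':(130,116,18),'nearleft':(-130,116,18),'farright':(130,-116,18),'nearright':(-130,-116,18)}
W={k:[*J(v[0],v[1]),v[2]] for k,v in pts.items()}
for k,v in W.items(): print(k,np.round(v,1))
for cam in('top','scene'):
    ci=camera_info(cam);f=np.load(cam+'0.npz');im=f['p'][:,:,::-1].copy()
    s=6;x0,y0,w,h=(215,205,130,100) if cam=='x' else ((210,208,130,98) if cam=='top' else (265,220,160,100))
    y1=345 if cam=='top' else 320
    s=5 if cam=='scene' else 4
    cr=cv2.resize(im[y0:y1,x0:x0+160],None,fx=s,fy=s,interpolation=cv2.INTER_CUBIC)
    def d(P,col):
        for u in proj(ci,P): cv2.drawMarker(cr,tuple(int(round(t)) for t in (u+.5-[x0,y0])*s),col,cv2.MARKER_CROSS,10,1)
    d(list(W.values()),(0,0,255))
    d([[441.3,-29.7,30],[545.5,60.9,30],[474.4,140.2,30],[371.1,50.5,30]],(255,0,0))
    cv2.imwrite(f'pics/chk_{cam}.png',cr)
    print(cam,-ci['R'].T@ci['t'])
E
```

```text
jig [502.63384694  76.35714137] 0.16406094968746698
peg [471.5 130.   42. ]
stoptipbase [548.4 179.2  24.5]
pivot [597.2 105.2  46. ]
farleft [611.9 212.   18. ]
nearleft [355.4 169.6  18. ]
farright [649.8 -16.9  18. ]
nearright [393.3 -59.3  18. ]
top [ 3.45097558e+02 -3.38697491e-01  1.21141107e+03]
scene [1108.5778265   655.1818321   629.04600823]
```

View pics/chk_top.png

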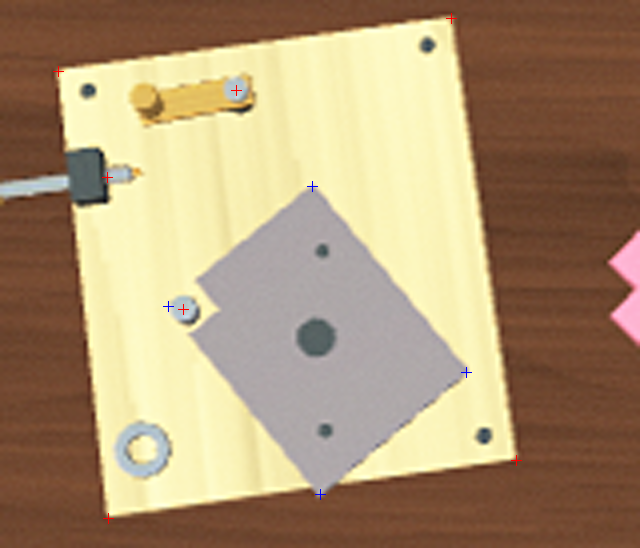

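View pics/chk_scene.png

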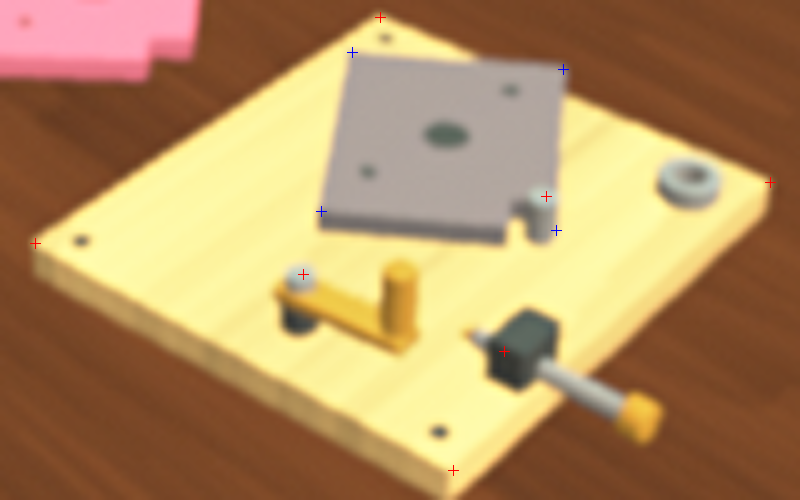

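```bash
cat >> h.py <<'E'
from scipy.spatial.transform import Rotation as Ro
JIG=np.array([502.6,76.4]);JY=0.164;JR=rot(JY);PEG=JIG+JR@[-22,58];PIV=PEG+JR@[120,-45]
def st(v=1):
    s=observe();q=s['tcp_rot'];M=Ro.from_quat([q[1],q[2],q[3],q[0]]).as_matrix()
    if v:
        print('t',round(s['clock'],2),'pos',np.round(s['position'],2),'F',np.round(s['ft_force'],2),'open',round(s['opening'],1),'q',np.round(s['q'],2))
        print('toolx',np.round(M[:,0],3),'y',np.round(M[:,1],3),'z',np.round(M[:,2],3),'xyaw',round(np.degrees(np.arctan2(M[1,0],M[0,0])),2),'hp',globals().get('hold_point_z'))
    return s,M
E
python3 - <<'E'
from h import *
import rig; print([n for n in dir(rig) if not n.startswith('_')])
s,M=st()
ci=camera_info('top')
# screw tip in both views: sample along the axis
for cam in('top','scene'):
    ci=camera_info(cam);p=np.load(cam+'0.npz')['p']
    print(cam)
    for d in range(-2,40,2):
        w=JIG+JR@[62,94-d]
        u=proj(ci,[[*w,24.5]])[0]; px=cv2.getRectSubPix(p,(1,1),tuple(map(float,u)))[0,0]
        print(d,np.round(u,1),px)
E
```

```text
['IKError', 'camera', 'camera_info', 'hold_point_z', 'job_done', 'observe']
t 0.1 pos [ 150.43 -554.41  230.4 ] F [-0.06  0.15 -0.02] open 85.1 q [-1.52  0.16  1.6  -0.    1.39 -0.21]
toolx [-0.965 -0.262 -0.   ] y [-0.     0.002 -1.   ] z [ 0.262 -0.965 -0.002] xyaw -164.83 hp 18.700000000000003
top
-2 [235.4 251.9] [77 82 81]
0 [236.3 251.8] [123 134 134]
2 [237.1 251.7] [174 191 192]
4 [238.  251.6] [179 199 201]
6 [238.9 251.5] [179 195 202]
8 [239.7 251.4] [179 194 205]
10 [240.6 251.2] [183 200 210]
12 [241.4 251.1] [172 184 192]
14 [242.3 251. ] [178 169 148]
16 [243.2 250.9] [228 188 103]
18 [244.  250.8] [233 184  84]
20 [244.9 250.6] [233 207 136]
22 [245.8 250.5] [245 233 169]
24 [246.6 250.4] [248 239 177]
26 [247.5 250.3] [247 238 176]
28 [248.4 250.2] [247 239 177]
30 [249.2 250.1] [248 240 179]
32 [250.1 249.9] [248 239 178]
34 [250.9 249.8] [248 238 176]
36 [251.8 249.7] [250 242 182]
38 [252.7 249.6] [251 244 186]
scene
-2 [366.2 290. ] [63 66 60]
0 [365.4 289.6] [65 67 62]
2 [364.6 289.2] [63 65 61]
4 [363.8 288.8] [63 65 61]
6 [363.  288.4] [71 73 67]
8 [362.3 288. ] [100 100  93]
10 [361.5 287.7] [139 137 127]
12 [360.7 287.3] [165 161 149]
14 [359.9 286.9] [173 164 148]
16 [359.2 286.5] [192 165 126]
18 [358.4 286.1] [217 177 108]
20 [357.6 285.7] [236 203 112]
22 [356.9 285.3] [248 228 133]
24 [356.1 285. ] [252 239 149]
26 [355.3 284.6] [252 242 154]
28 [354.6 284.2] [253 242 155]
30 [353.8 283.8] [253 243 156]
32 [353.1 283.4] [253 244 159]
34 [352.3 283. ] [254 246 162]
36 [351.5 282.7] [254 246 162]
38 [350.8 282.3] [254 246 162]
```

>>> {"method": "arm_command", "body": {"delta_rot": [[0,-10.4,0],[0,-10.4,0],[0,-10.4,0],[0,-10.4,0],[0,-10.4,0],[0,-10.4,0],[0,-10.4,0],[0,-10.4,0],[0,-10.4,0],[0,-10.4,0]], "slide": [[0,0,0],[0,0,0],[0,0,0],[0,0,0],[0,0,0],[0,0,0],[0,0,0],[0,0,0],[0,0,0],[0,0,0]], "gripper": [-1,-1,-1,-1,-1,-1,-1,-1,-1,-1], "force": 60}}

```text
clock: 1.35
position: [150.5, -554.6, 230.7]
tcp_rot: [0.611, -0.611, 0.356, -0.356]
ft_force: [0.8, 0.2, -0.9]
opening: 0.2
```

```bash
cat >> h.py <<'E'
def to(x,y,z):
    s,M=st(); d=M.T@(np.array([x,y,z])-s['position'])/10; print('slide cm total',np.round(d,3)); return d
E
python3 -c "
from h import *
to(402,-48,130)"
```

```text
t 1.35 pos [ 150.45 -554.56  230.66] F [ 0.76  0.25 -0.91] open 0.2 q [-1.52  0.16  1.6   0.    1.39 -2.03]
toolx [ 0.493 -0.87  -0.001] y [-0.     0.001 -1.   ] z [0.87  0.493 0.001] xyaw -60.48 hp 18.700000000000003
slide cm total [-31.679  10.127  46.841]
```

>>> {"method": "arm_command", "body": {"delta_rot": [[0,0,0],[0,0,0],[0,0,0],[0,0,0],[0,0,0],[0,0,0],[0,0,0],[0,0,0],[0,0,0],[0,0,0]], "slide": [[-3.0,0,4.5],[-3.5,0,5.2],[-3.5,1,5.2],[-3.5,1.5,5.2],[-3.5,1.5,5.2],[-3.5,1.5,5.2],[-3.5,1.5,5.2],[-3.5,1.5,5.2],[-3.2,1.2,4.4],[-0.9,0.4,1.5]], "gripper": [-1,-1,-1,-1,-1,-1,-1,-1,-1,-1]}}

```text
clock: 2.6
position: [399.9, -57.3, 131.5]
tcp_rot: [0.611, -0.61, 0.358, -0.356]
ft_force: [-0.3, 0.0, 0.7]
opening: -0.3
```

```bash
python3 -c "
from h import *
to(404,-47,60)
p,d=camera('top');cv2.imwrite('pics/t1.png',cv2.resize(p[180:380,180:400],None,fx=3,fy=3)[:,:,::-1])
p,d=camera('scene');cv2.imwrite('pics/s1.png',cv2.resize(p[120:330,220:440],None,fx=3,fy=2.8)[:,:,::-1])"
```

```text
t 2.6 pos [399.89 -57.28 131.46] F [-0.31  0.05  0.67] open -0.3 q [-0.44 -0.2   2.16  0.    1.19 -0.96]
toolx [ 0.491 -0.871 -0.002] y [-0.002  0.001 -1.   ] z [ 0.871  0.491 -0.001] xyaw -60.59 hp 18.700000000000003
slide cm total [-0.678  7.147  0.871]
```

View pics/s1.png

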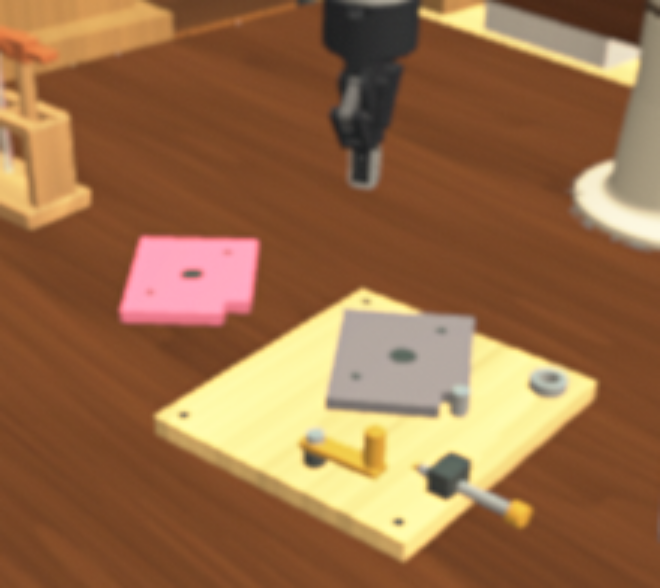

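View pics/t1.png

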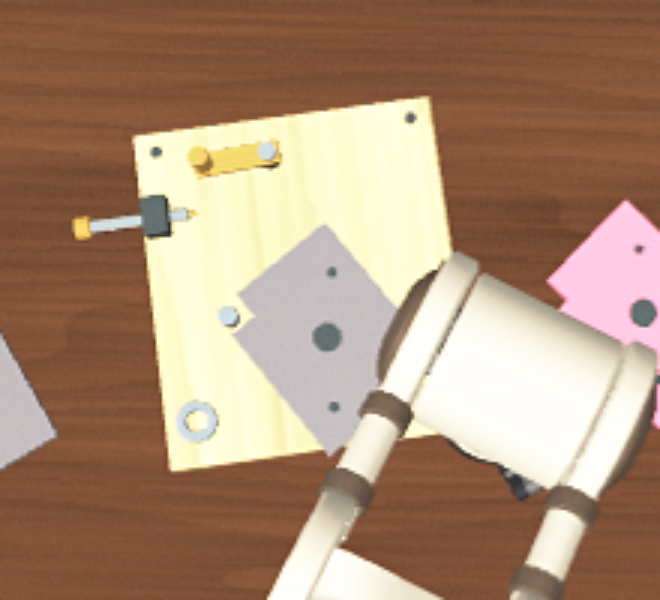

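>>> {"method": "arm_command", "body": {"delta_rot": [[0,0,0],[0,0,0],[0,0,0],[0,0,0],[0,0,0],[0,0,0],[0,0,0],[0,0,0],[0,0,0],[0,0,0]], "slide": [[-0.3,1,0.4],[-0.38,2,0.47],[0,2,0],[0,2,0],[0,1.5,0],[0,1,0],[0,0.6,0],[0,0.4,0],[0,0.2,0],[0,0,0]], "gripper": [-1,-1,-1,-1,-1,-1,-1,-1,-1,-1]}}

```text
clock: 3.95
position: [404.7, -50.3, 25.9]
tcp_rot: [0.61, -0.61, 0.358, -0.358]
ft_force: [0.1, -0.6, -0.3]
opening: -0.3
```

```bash
cat > plan.py <<'E'
from h import *
OFF=None
def tcp_for(M,psi_deg,p,a=11.,b=12.,org=None):
    off=(-a*M[:,0]+b*M[:,2])[:2]
    o=PEG if org is None else org
    return o+rot(np.radians(psi_deg))@[p,-126]-off
E
python3 - <<'E'
from plan import *
s,M=st()
org=np.array([473.3,123.2])
prev=s['position'][:2]
for psi,p,o in ((-48.9,76,org),(-45,76,PEG),(-35,75,PEG),(-25,74,PEG),(-15,72,PEG),(-5,70,PEG),(5,67,PEG),(10,65,PEG),(14,63,PEG)):
    t=tcp_for(M,psi,p,org=o)
    d=M.T@np.r_[t-prev,0]/10
    print(psi,p,np.round(t,1),'tool',np.round(d,2),'abs',round(np.linalg.norm(d)*10,1)); prev=t
E
```

```text
t 3.95 pos [404.72 -50.27  25.89] F [ 0.15 -0.61 -0.28] open -0.3 q [-0.42  0.01  2.21  0.    0.92 -0.93]
toolx [ 0.487 -0.873  0.   ] y [ 0. -0. -1.] z [0.873 0.487 0.   ] xyaw -60.83 hp 18.700000000000003
-48.9 76 [423.2 -32.4] tool [-0.66  0.    2.49] abs 25.7
-45 76 [431.  -28.3] tool [0.02 0.   0.88] abs 8.8
-35 75 [455.5 -31.7] tool [1.49 0.   1.98] abs 24.8
-25 74 [480.1 -30.9] tool [1.14 0.   2.19] abs 24.7
-15 72 [503.2 -25.8] tool [0.68 0.   2.27] abs 23.7
-5 70 [525.1 -17. ] tool [0.3  0.   2.33] abs 23.5
5 67 [544.   -5.1] tool [-0.12  0.    2.24] abs 22.4
10 65 [552.2   1.8] tool [-0.2   0.    1.05] abs 10.7
14 63 [557.9   7.6] tool [-0.23  0.    0.78] abs 8.1
```

>>> {"method": "arm_command", "body": {"delta_rot": [[0,0,0],[0,0,0],[0,0,0],[0,0,0],[0,0,0],[0,0,0],[0,0,0],[0,0,0],[0,0,0],[0,0,0]], "slide": [[-0.1,0.1,0.3],[-0.1,0.1,0.3],[-0.1,0.1,0.3],[-0.1,0,0.3],[-0.1,0,0.3],[-0.1,0,0.3],[-0.06,0,0.2],[0,0,0.2],[0,0,0],[0,0,0]], "gripper": [-1,-1,-1,-1,-1,-1,-1,-1,-1,-1]}}

```text
clock: 5.2
position: [420.5, -33.7, 22.7]
tcp_rot: [-0.61, 0.61, -0.358, 0.358]
ft_force: [-0.2, 0.3, -0.6]
opening: 0.5
```

```bash
python3 -c "
from h import *
st()
p,d=camera('top');cv2.imwrite('pics/t2.png',cv2.resize(p[180:380,180:400],None,fx=3,fy=3)[:,:,::-1])
p,d=camera('scene');cv2.imwrite('pics/s2.png',cv2.resize(p[180:330,260:440],None,fx=4,fy=4)[:,:,::-1])"
```

```text
t 5.2 pos [420.5  -33.74  22.71] F [-0.21  0.28 -0.62] open 0.5 q [-0.37  0.06  2.17 -0.    0.91 -0.88]
toolx [ 0.487 -0.873 -0.   ] y [-0.  0. -1.] z [ 0.873  0.487 -0.   ] xyaw -60.83 hp 18.700000000000003
```

View pics/s2.png

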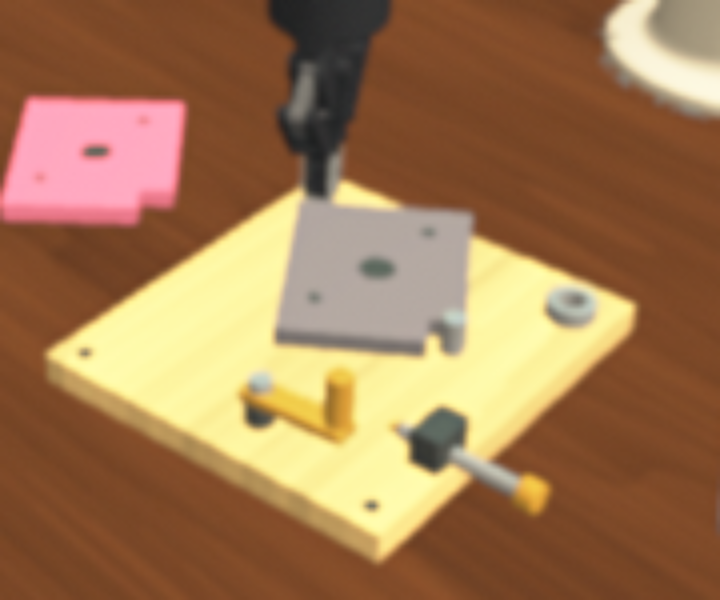

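>>> {"method": "arm_command", "body": {"delta_rot": [[0,0,0],[0,0,0],[0,0,0],[0,0,0],[0,0,0],[0,0,0],[0,0,0],[0,0,0],[0,0,0],[0,0,0]], "slide": [[0,0,0.35],[0,0,0.35],[0,0,0.35],[0,0,0.2],[0.25,0,0.33],[0.25,0,0.33],[0.25,0,0.33],[0.25,0,0.33],[0,0,0],[0,0,0]], "gripper": [-1,-1,-1,-1,-1,-1,-1,-1,-1,-1]}}

```text
clock: 6.55
position: [448.0, -29.9, 22.8]
tcp_rot: [0.61, -0.61, 0.358, -0.358]
ft_force: [0.1, 0.5, 0.1]
opening: -0.2
```

```bash
python3 -c "
from h import *
st()
p,d=camera('top');cv2.imwrite('pics/t3.png',cv2.resize(p[180:380,180:400],None,fx=3,fy=3)[:,:,::-1])
p,d=camera('scene');cv2.imwrite('pics/s3.png',cv2.resize(p[180:330,260:440],None,fx=4,fy=4)[:,:,::-1])"
```

```text
t 6.55 pos [447.95 -29.92  22.76] F [0.14 0.53 0.07] open -0.2 q [-0.34  0.13  2.1   0.    0.92 -0.85]
toolx [ 0.487 -0.873  0.   ] y [ 0.  0. -1.] z [0.873 0.487 0.   ] xyaw -60.83 hp 18.700000000000003
```

View pics/s3.png

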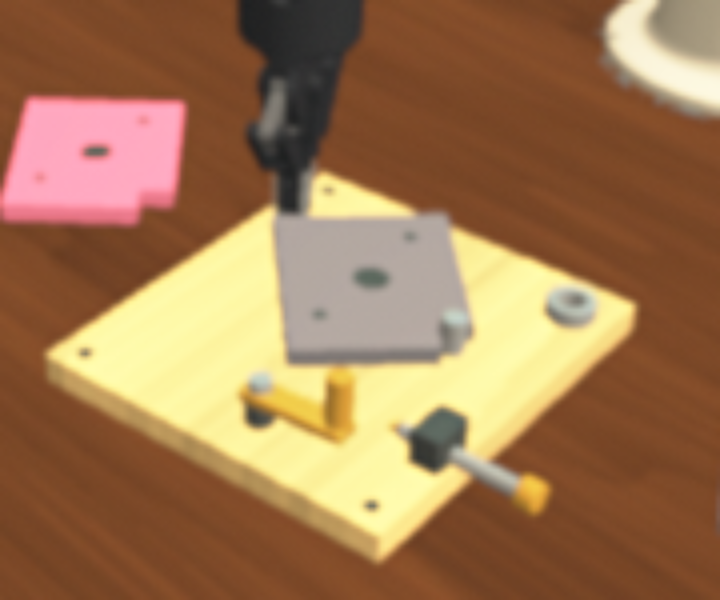

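View pics/t3.png

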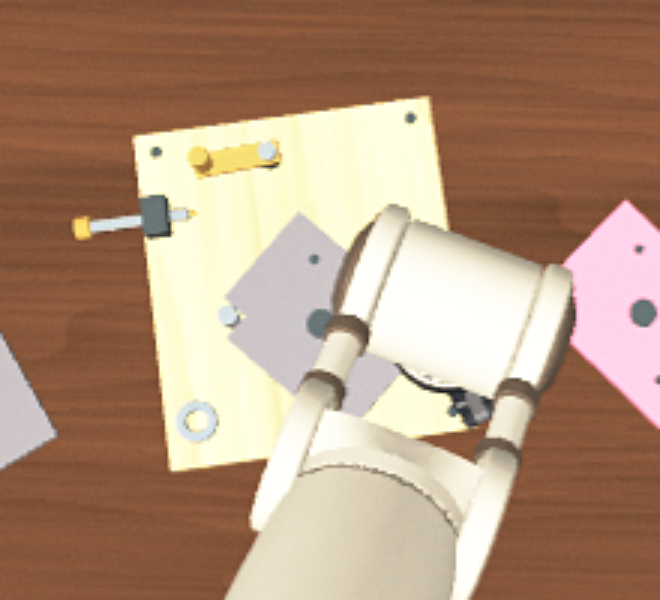

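```bash
cat > pm.py <<'E'
from h import *
def plate_pose(psi0,org0=None,cams=('top','scene'),verbose=1):
    """refine pose from contour points near the left, far and near edge lines of predicted pose"""
    res={}
    for cam in cams:
        ci=camera_info(cam);p,_=camera(cam)
        H,S,V=cam_masks(p)
        g=((S<45)&(V>130)&(V<215)).astype(np.uint8)
        if cam=='top': g[:, :]=g
        g=cv2.morphologyEx(g,cv2.MORPH_OPEN,np.ones((2,2)))
        cs,_=cv2.findContours(g,cv2.RETR_LIST,cv2.CHAIN_APPROX_NONE)
        P=np.vstack([ray(ci,c.reshape(-1,2),30)[:,:2] for c in cs if len(c)>30])
        o=PEG.copy() if org0 is None else np.array(org0,float);psi=psi0
        for tol in (10,7,5,3.5,3.5):
            Q=(P-o)@rot(psi)   # own coords
            T={}
            m=(abs(Q[:,1]-14)<tol)&(Q[:,0]>14)&(Q[:,0]<90); T['left']=m
            m2=(abs(Q[:,0]-96)<tol)&(Q[:,1]>-110)&(Q[:,1]<6); T['far']=m2
            m3=(abs(Q[:,0]+14)<tol)&(Q[:,1]>-115)&(Q[:,1]<-14); T['near']=m3
            m4=(abs(Q[:,1]+126)<tol)&(Q[:,0]>-8)&(Q[:,0]<60); T['right']=m4
            # linear LSQ for small (dx,dy,da) in own frame: left: y-14 = dy + a*x ; far: x-96 = dx - a*y
            A=[];b=[];hp=0.8 if cam=='top' else 0
            for k,mm in T.items():
                for x,y in Q[mm]:
                    if k=='left': A.append([0,1,x]);b.append(y-14+hp)
                    if k=='far': A.append([1,0,-y]);b.append(x-96+hp)
                    if k=='near' : A.append([1,0,-y]);b.append(x+14-hp)
                    if k=='right': A.append([0,1,x]);b.append(y+126-hp)
            if len(A)<20: break
            A=np.array(A);b=np.array(b);w=np.ones(len(b))
            for _ in range(5):
                sol=np.linalg.lstsq(A*w[:,None],b*w,rcond=None)[0];r=abs(A@sol-b);w=1/np.sqrt(1+(r/1.)**2)
            o=o+rot(psi)@sol[:2];psi+=sol[2]
        res[cam]=(o,psi)
        if verbose: print(cam,'org-peg world',np.round(o-PEG,1),'own',np.round((o-PEG)@rot(psi),1),'yaw deg',round(np.degrees(psi),2),'rel jig',round(psi-JY,3),{k:int(m.sum()) for k,m in T.items()},'rms',round(float(np.sqrt(np.mean(r**2))),2))
    return res
E
python3 -c "
from pm import *
s,M=st(0)
r=plate_pose(np.radians(-40))
for k,(o,psi) in r.items(): print(k,'tcp in plate',(s['position'][:2]-o)@rot(psi))
"
```

```text
top org-peg world [-1.3 -4.3] own [ 1.7 -4.2] yaw deg -39.24 rel jig -0.849 {'left': 26, 'far': 7, 'near': 21, 'right': 15} rms 1.28
scene org-peg world [1.9 7.9] own [-3.5  7.4] yaw deg -39.21 rel jig -0.848 {'left': 34, 'far': 28, 'near': 0, 'right': 7} rms 1.35
top tcp in plate [  81.1453806  -134.62216123]
scene tcp in plate [  86.33650237 -146.20338284]
```

```bash
python3 - <<'E'
from plan import *
s,M=st(0)
prev=s['position'][:2]
for psi,p,o in ((-35,73,PEG),(-25,72,PEG),(-15,71,PEG),(-5,69,PEG),(0,68,PEG),(5,66,PEG),(10,64,PEG),(14.2,62,PEG)):
    t=tcp_for(M,psi,p,b=6,org=o)
    d=M.T@np.r_[t-prev,0]/10
    print(psi,p,np.round(t,1),'tool',np.round(d,2),'abs',round(np.linalg.norm(d)*10,1)); prev=t
E
```

```text
-35 73 [459.1 -27.6] tool [0.34 0.   1.09] abs 11.5
-25 72 [483.6 -27.1] tool [1.15 0.   2.16] abs 24.5
-15 71 [507.5 -22.6] tool [0.77 0.   2.31] abs 24.4
-5 69 [529.3 -14. ] tool [0.32 0.   2.32] abs 23.4
0 68 [539.5  -8.5] tool [0.02 0.   1.16] abs 11.6
5 66 [548.3  -2.3] tool [-0.12  0.    1.07] abs 10.7
10 64 [556.5   4.5] tool [-0.19  0.    1.05] abs 10.6
14.2 62 [562.6  10.6] tool [-0.23  0.    0.83] abs 8.6
```

Push on to about -20°.

>>> {"method": "arm_command", "body": {"delta_rot": [[0,0,0],[0,0,0],[0,0,0],[0,0,0],[0,0,0],[0,0,0],[0,0,0],[0,0,0],[0,0,0],[0,0,0]], "slide": [[0.12,0,0.36],[0.11,0,0.36],[0.11,0,0.36],[0.23,0,0.43],[0.23,0,0.43],[0.23,0,0.43],[0.23,0,0.43],[0.23,0,0.43],[0.16,0,0.46],[0,0,0]], "gripper": [-1,-1,-1,-1,-1,-1,-1,-1,-1,-1]}}

```text
clock: 8.0
position: [489.5, -27.1, 23.3]
tcp_rot: [0.61, -0.61, 0.357, -0.359]
ft_force: [1.4, -5.4, 2.2]
opening: -0.2
```

```bash
python3 -c "
from pm import *
s,M=st()
r=plate_pose(np.radians(-23))
for k,(o,psi) in r.items(): print(k,'tcp in plate',(s['position'][:2]-o)@rot(psi))
p,d=camera('top');cv2.imwrite('pics/t4.png',cv2.resize(p[180:380,180:400],None,fx=3,fy=3)[:,:,::-1])
p,d=camera('scene');cv2.imwrite('pics/s4.png',cv2.resize(p[180:330,260:440],None,fx=4,fy=4)[:,:,::-1])
"
```

```text
t 8.0 pos [489.51 -27.07  23.26] F [ 1.36 -5.43  2.17] open -0.2 q [-0.3   0.22  1.98 -0.    0.93 -0.81]
toolx [ 0.488 -0.873  0.002] y [ 0.002 -0.001 -1.   ] z [0.873 0.488 0.001] xyaw -60.82 hp 18.700000000000003
top org-peg world [-3.9 -4.7] own [-1.7 -5.9] yaw deg -23.49 rel jig -0.574 {'left': 29, 'far': 18, 'near': 11, 'right': 0} rms 0.88
scene org-peg world [ 4.5 11. ] own [-0.4 11.9] yaw deg -24.15 rel jig -0.585 {'left': 23, 'far': 28, 'near': 0, 'right': 26} rms 1.13
top tcp in plate [  80.89165941 -130.97373311]
scene tcp in plate [  81.18469107 -147.88008112]
```

View pics/s4.png

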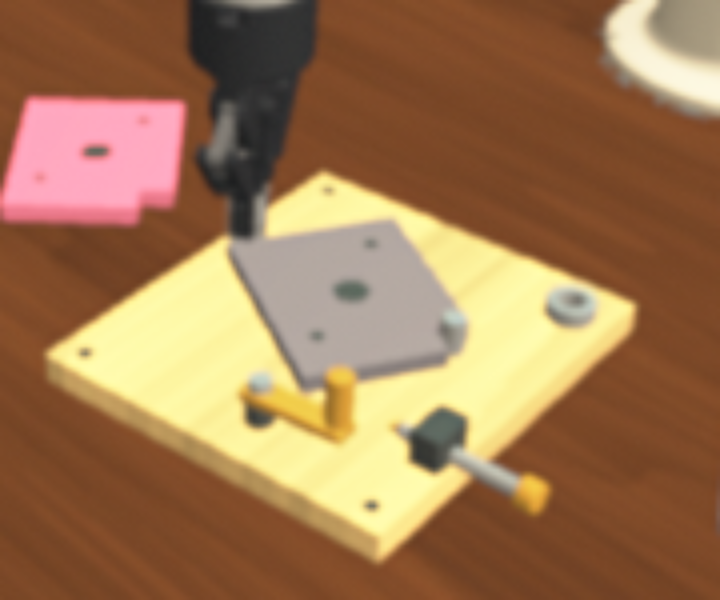

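View pics/t4.png

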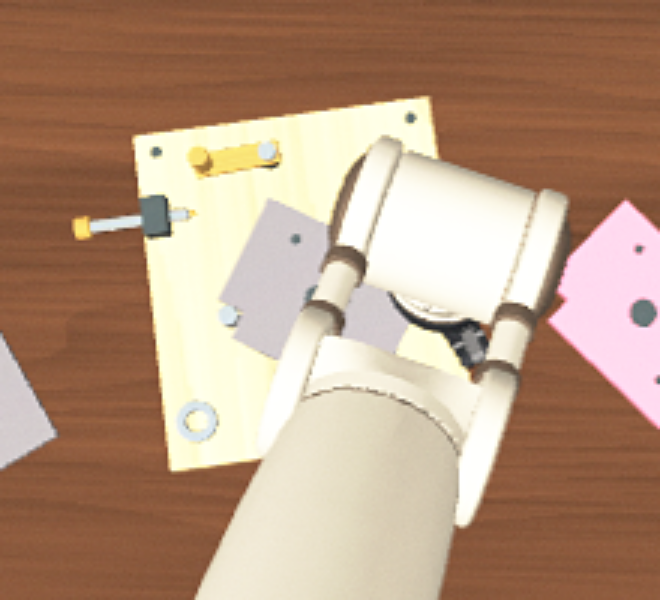

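>>> {"method": "arm_command", "body": {"delta_rot": [[0,0,0],[0,0,0],[0,0,0],[0,0,0],[0,0,0],[0,0,0],[0,0,0],[0,0,0],[0,0,0],[0,0,0]], "slide": [[0.12,0,0.45],[0.12,0,0.45],[0.12,0,0.45],[0.12,0,0.45],[0.06,0,0.46],[0.06,0,0.46],[0.06,0,0.46],[0.06,0,0.46],[0.06,0,0.46],[0,0,0]], "gripper": [-1,-1,-1,-1,-1,-1,-1,-1,-1,-1]}}

```text
clock: 9.45
position: [530.6, -15.3, 23.8]
tcp_rot: [-0.61, 0.61, -0.355, 0.361]
ft_force: [4.3, -10.6, -0.7]
opening: -0.1
```

```bash
python3 -c "
from pm import *
s,M=st()
r=plate_pose(np.radians(-5))
for k,(o,psi) in r.items(): print(k,'tcp in plate',(s['position'][:2]-o)@rot(psi))
p,d=camera('top');cv2.imwrite('pics/t5.png',cv2.resize(p[180:380,180:400],None,fx=3,fy=3)[:,:,::-1])
p,d=camera('scene');cv2.imwrite('pics/s5.png',cv2.resize(p[180:330,260:440],None,fx=4,fy=4)[:,:,::-1])
"
```

```text
t 9.45 pos [530.56 -15.3   23.76] F [  4.32 -10.64  -0.71] open -0.1 q [-0.26  0.31  1.87 -0.    0.95 -0.76]
toolx [ 0.487 -0.873  0.006] y [ 0.006 -0.004 -1.   ] z [0.873 0.488 0.004] xyaw -60.82 hp 18.700000000000003
top org-peg world [-3.5 -5. ] own [-2.9 -5.4] yaw deg -6.71 rel jig -0.281 {'left': 33, 'far': 21, 'near': 0, 'right': 0} rms 0.88
scene org-peg world [ 2.1 10.2] own [ 0.8 10.3] yaw deg -7.61 rel jig -0.297 {'left': 24, 'far': 28, 'near': 3, 'right': 24} rms 1.21
top tcp in plate [  78.61957183 -132.02140498]
scene tcp in plate [  77.09149548 -146.56953045]
```

View pics/s5.png

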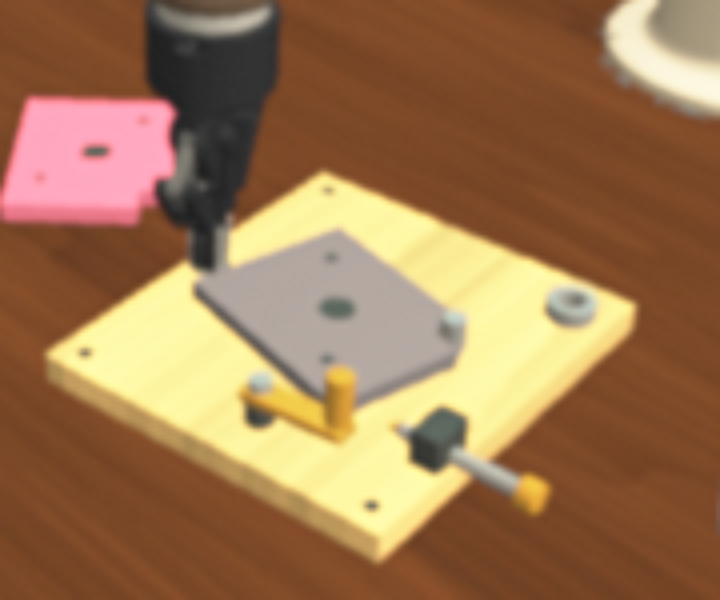

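View pics/t5.png

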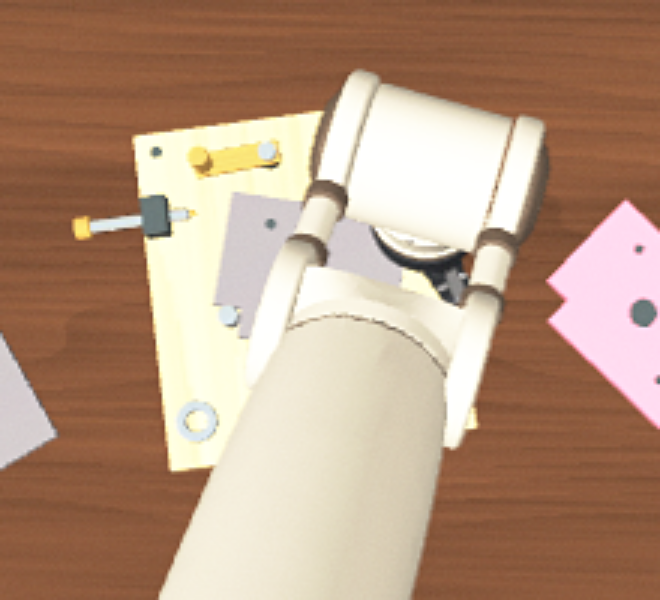

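```bash
cat >> plan.py <<'E'
def fown(psi_deg):
    s,M=st(0);f=-s['ft_force'][:2]@rot(np.radians(psi_deg));return f
def steps(psi0,p0,seq,b=6.,a=11.):
    s,M=st()
    base=tcp_for(M,psi0,p0,a,b);res=s['position'][:2]-base
    print('residual (own)',np.round(res@rot(np.radians(psi0)),2))
    prev=s['position'][:2]
    for psi,p in seq:
        # carry residual in own frame
        t=tcp_for(M,psi,p,a,b)+rot(np.radians(psi-psi0))@res*0+res
        d=M.T@np.r_[t-prev,0]/10
        print(psi,p,np.round(t,1),'tool',np.round(d,3),'world',np.round(t-prev,1),'abs',round(np.linalg.norm(d)*10,1)); prev=t
E
python3 - <<'E'
from plan import *
steps(-7.2,77,((-7.2,77),(-3,77),(1,77),(5,77),(9,77),(12,76),(14.2,75)))
print(fown(-7.2))
E
```

```text
t 9.65 pos [530.37 -15.39  23.73] F [  3.69 -10.34  -0.22] open 0.1 q [-0.26  0.31  1.87 -0.    0.95 -0.76]
toolx [ 0.487 -0.873  0.006] y [ 0.006 -0.004 -1.   ] z [0.873 0.487 0.003] xyaw -60.84 hp 18.700000000000003
residual (own) [-1.99  1.53]
-7.2 77 [530.4 -15.4] tool [0. 0. 0.] world [0. 0.] abs 0.0
-3 77 [540.1 -10.6] tool [0.054 0.004 1.081] world [9.7 4.8] abs 10.8
1 77 [549.   -5.4] tool [-0.023  0.003  1.03 ] world [8.9 5.2] abs 10.3
5 77 [5.575e+02 5.000e-01] tool [-0.095  0.003  1.026] world [8.5 5.8] abs 10.3
9 77 [565.5   6.9] tool [-0.166  0.002  1.017] world [8.1 6.4] abs 10.3
12 76 [570.3  11.8] tool [-0.2    0.001  0.658] world [4.8 5. ] abs 6.9
14.2 75 [573.4  15.5] tool [-0.172  0.     0.449] world [3.1 3.7] abs 4.8
[-4.96029931  9.79117092]
```

>>> {"method": "arm_command", "body": {"delta_rot": [[0,0,0],[0,0,0],[0,0,0],[0,0,0],[0,0,0],[0,0,0],[0,0,0],[0,0,0],[0,0,0],[0,0,0]], "slide": [[0.1,0,0.13],[0.08,0,0.12],[0.02,0,0.2],[0.02,0,0.2],[0.02,0,0.2],[0.02,0,0.2],[0.02,0,0.2],[0.01,0,0.1],[0,0,0],[0,0,0]], "gripper": [-1,-1,-1,-1,-1,-1,-1,-1,-1,-1]}}

```text
clock: 10.9
position: [542.4, -10.0, 23.2]
tcp_rot: [0.61, -0.61, 0.357, -0.359]
ft_force: [2.4, -4.8, -1.3]
opening: 0.0
```

```bash
python3 -c "
from plan import *
from pm import *
s,M=st()
r=plate_pose(np.radians(-2))
for k,(o,psi) in r.items(): print(k,'tcp in plate',(s['position'][:2]-o)@rot(psi))
print(fown(np.degrees(r['top'][1])))
"
```

```text
t 10.9 pos [542.35 -10.03  23.2 ] F [ 2.45 -4.75 -1.31] open 0.0 q [-0.24  0.34  1.84 -0.    0.96 -0.75]
toolx [ 0.487 -0.873  0.003] y [ 0.003 -0.002 -1.   ] z [0.873 0.487 0.002] xyaw -60.84 hp 18.700000000000003
top org-peg world [-3.4 -5.1] own [-3.2 -5.2] yaw deg -1.81 rel jig -0.196 {'left': 33, 'far': 31, 'near': 0, 'right': 4} rms 0.88
scene org-peg world [1.6 9.9] own [1.2 9.9] yaw deg -2.4 rel jig -0.206 {'left': 24, 'far': 29, 'near': 4, 'right': 21} rms 1.21
top tcp in plate [  78.53414264 -132.58225727]
scene tcp in plate [  75.51026383 -146.88842419]
[-2.11203521  5.79517133]
```

```bash
python3 - <<'E'
from plan import *
steps(-2,75,((2,75),(6,75),(10,75),(12,74.5),(14.2,74)))
E
```

```text
t 11.0 pos [542.37 -10.01  23.19] F [ 1.93 -5.86  0.56] open -0.1 q [-0.24  0.34  1.84 -0.    0.96 -0.75]
toolx [ 0.487 -0.873  0.003] y [ 0.003 -0.001 -1.   ] z [0.873 0.487 0.002] xyaw -60.85 hp 18.700000000000003
residual (own) [0.23 1.04]
2 75 [551.2  -4.8] tool [-0.029  0.002  1.023] world [8.8 5.2] abs 10.2
6 75 [559.6   1.1] tool [-0.1    0.002  1.019] world [8.4 5.8] abs 10.2
10 75 [567.6   7.5] tool [-0.171  0.002  1.009] world [8.  6.4] abs 10.2
12 74.5 [570.9  10.8] tool [-0.126  0.001  0.452] world [3.3 3.3] abs 4.7
14.2 74 [574.5  14.5] tool [-0.154  0.001  0.496] world [3.6 3.8] abs 5.2
```

>>> {"method": "arm_command", "body": {"delta_rot": [[0,0,0],[0,0,0],[0,0,0],[0,0,0],[0,0,0],[0,0,0],[0,0,0],[0,0,0],[0,0,0],[0,0,0]], "slide": [[0,0,0.25],[-0.01,0,0.25],[-0.01,0,0.25],[-0.01,0,0.25],[-0.02,0,0.25],[-0.02,0,0.25],[-0.03,0,0.25],[-0.03,0,0.25],[0,0,0],[0,0,0]], "gripper": [-1,-1,-1,-1,-1,-1,-1,-1,-1,-1]}}

```text
clock: 12.25
position: [559.5, 1.1, 23.3]
tcp_rot: [0.61, -0.609, 0.357, -0.36]
ft_force: [4.0, -4.9, 0.6]
opening: 0.3
```

```bash
python3 -c "
from plan import *
from pm import *
r=plate_pose(np.radians(6))
psi=np.degrees(r['top'][1])
print(fown(psi))
steps(psi,75,((8,75),(10,75),(12,74.5),(14.2,74)))
"
```

```text
top org-peg world [-3.2 -5.7] own [-3.9 -5.3] yaw deg 6.71 rel jig -0.047 {'left': 33, 'far': 30, 'near': 10, 'right': 10} rms 1.32
scene org-peg world [7.4 9.6] own [8.3 8.9] yaw deg 5.63 rel jig -0.066 {'left': 21, 'far': 4, 'near': 32, 'right': 19} rms 1.03
[-3.14017606  5.27062587]
t 12.35 pos [559.53   1.06  23.25] F [ 3.73 -4.87 -0.1 ] open 0.2 q [-0.21  0.37  1.79 -0.    0.98 -0.72]
toolx [ 0.487 -0.873  0.003] y [ 0.004 -0.001 -1.   ] z [0.873 0.487 0.003] xyaw -60.85 hp 18.700000000000003
residual (own) [-1.21  0.08]
8 75 [562.1   3.1] tool [-0.052  0.001  0.327] world [2.6 2. ] abs 3.3
10 75 [566.1   6.4] tool [-0.094  0.001  0.503] world [3.9 3.3] abs 5.1
12 74.5 [569.4   9.7] tool [-0.127  0.001  0.452] world [3.3 3.3] abs 4.7
14.2 74 [573.   13.4] tool [-0.154  0.001  0.496] world [3.6 3.8] abs 5.2
```

>>> {"method": "arm_command", "body": {"delta_rot": [[0,0,0],[0,0,0],[0,0,0],[0,0,0],[0,0,0],[0,0,0],[0,0,0],[0,0,0],[0,0,0],[0,0,0]], "slide": [[-0.02,0,0.17],[-0.02,0,0.17],[-0.02,0,0.17],[-0.02,0,0.17],[-0.02,0,0.17],[-0.02,0,0.1],[0,0,0],[0,0,0],[0,0,0],[0,0,0]], "gripper": [-1,-1,-1,-1,-1,-1,-1,-1,-1,-1]}}

```text
clock: 13.6
position: [566.9, 6.9, 23.2]
tcp_rot: [0.61, -0.609, 0.357, -0.359]
ft_force: [2.4, -5.7, 0.5]
opening: -0.2
```

```bash
python3 -c "
from plan import *
from pm import *
r=plate_pose(np.radians(10))
psi=np.degrees(r['top'][1])
print(fown(psi))
steps(psi,75,((12,75),(14.2,75)))
p,d=camera('top');cv2.imwrite('pics/t6.png',cv2.resize(p[200:340,200:360],None,fx=4,fy=4,interpolation=cv2.INTER_CUBIC)[:,:,::-1])
p,d=camera('scene');cv2.imwrite('pics/s6.png',cv2.resize(p[180:330,260:440],None,fx=4,fy=4)[:,:,::-1])
"
```

```text
top org-peg world [-3.  -5.4] own [-3.9 -4.8] yaw deg 10.13 rel jig 0.013 {'left': 32, 'far': 27, 'near': 3, 'right': 5} rms 1.11
scene org-peg world [7.6 9.5] own [9.  8.3] yaw deg 8.8 rel jig -0.01 {'left': 22, 'far': 3, 'near': 34, 'right': 17} rms 1.32
[-2.12672315  4.84094635]
t 13.7 pos [566.95   6.88  23.18] F [ 2.94 -4.39  0.37] open -0.3 q [-0.2   0.39  1.77 -0.    0.98 -0.71]
toolx [ 0.487 -0.873  0.002] y [ 0.004 -0.001 -1.   ] z [0.873 0.487 0.003] xyaw -60.85 hp 18.700000000000003
residual (own) [-0.53  0.33]
12 75 [570.5  10.1] tool [-0.105  0.001  0.468] world [3.6 3.2] abs 4.8
14.2 75 [574.6  14. ] tool [-0.143  0.001  0.545] world [4.1 3.9] abs 5.6
```

View pics/t6.png

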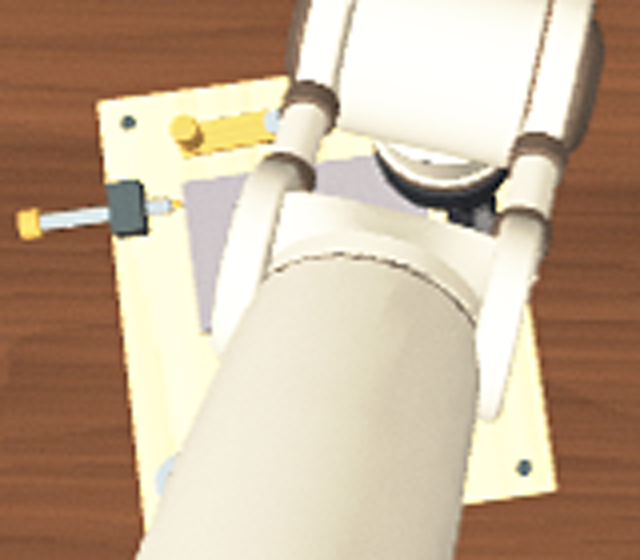

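View pics/s6.png

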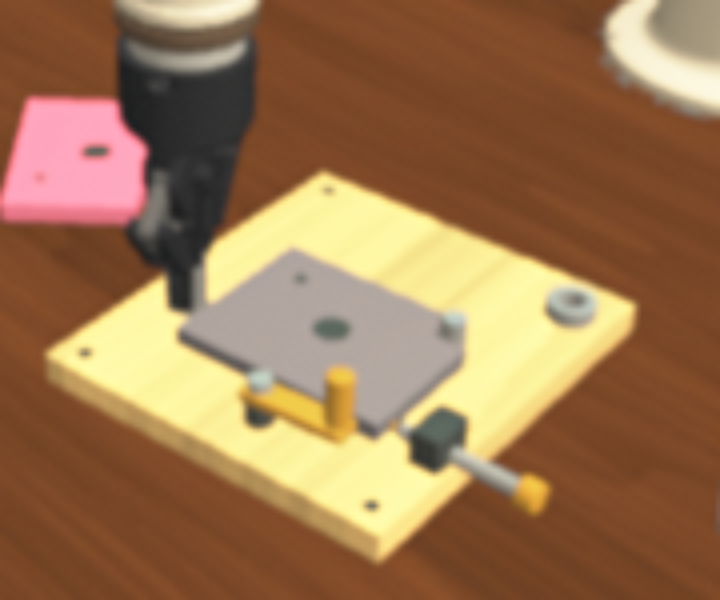

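>>> {"method": "arm_command", "body": {"delta_rot": [[0,0,0],[0,0,0],[0,0,0],[0,0,0],[0,0,0],[0,0,0],[0,0,0],[0,0,0],[0,0,0],[0,0,0]], "slide": [[-0.02,0,0.09],[-0.02,0,0.09],[-0.02,0,0.09],[-0.02,0,0.09],[-0.02,0,0.09],[0,0,0],[0,0,0],[0,0,0],[0,0,0],[0,0,0]], "gripper": [-1,-1,-1,-1,-1,-1,-1,-1,-1,-1]}}

```text
clock: 15.05
position: [570.4, 9.9, 23.2]
tcp_rot: [0.61, -0.609, 0.357, -0.359]
ft_force: [3.9, -3.6, 1.1]
opening: 0.5
```

```bash
python3 -c "
from plan import *
from pm import *
r=plate_pose(np.radians(12))
psi=np.degrees(r['top'][1])
f=fown(psi);print(f,'Nstop est',(75*f[1]+126*f[0])/84)
steps(psi,75,((14.2,75),))
"
```

```text
top org-peg world [-2.6 -5. ] own [-3.6 -4.4] yaw deg 11.6 rel jig 0.038 {'left': 27, 'far': 28, 'near': 3, 'right': 3} rms 1.01
scene org-peg world [7.4 9.2] own [9.  7.7] yaw deg 10.76 rel jig 0.024 {'left': 22, 'far': 4, 'near': 36, 'right': 17} rms 1.43
[-1.06094994  4.77668836] Nstop est 2.6734754095682858
t 15.15 pos [570.41   9.91  23.17] F [ 2.   -4.47  0.52] open -0.2 q [-0.19  0.4   1.76 -0.    0.99 -0.7 ]
toolx [ 0.487 -0.873  0.002] y [ 0.004 -0.001 -1.   ] z [0.873 0.487 0.003] xyaw -60.86 hp 18.700000000000003
residual (own) [0.21 0.73]
14.2 75 [575.2  14.5] tool [-0.167  0.001  0.644] world [4.8 4.6] abs 6.6
```

>>> {"method": "arm_command", "body": {"delta_rot": [[0,0,0],[0,0,0],[0,0,0],[0,0,0],[0,0,0],[0,0,0],[0,0,0],[0,0,0],[0,0,0],[0,0,0]], "slide": [[-0.02,0,0.07],[-0.02,0,0.07],[-0.02,0,0.07],[-0.02,0,0.07],[0,0,0],[0,0,0],[0,0,0],[0,0,0],[0,0,0],[0,0,0]], "gripper": [-1,-1,-1,-1,-1,-1,-1,-1,-1,-1]}}

```text
clock: 16.4
position: [572.5, 11.9, 23.2]
tcp_rot: [0.61, -0.609, 0.357, -0.359]
ft_force: [2.9, -4.8, -0.0]
opening: -0.1
```

```bash
python3 -c "
from plan import *
from pm import *
r=plate_pose(np.radians(13))
psi=np.degrees(r['top'][1])
f=fown(psi);print(f,'Nstop est',(75*f[1]+126*f[0])/84)
steps(psi,75,((14.2,75),))
"
```

```text
top org-peg world [-2.6 -5.1] own [-3.7 -4.4] yaw deg 12.67 rel jig 0.057 {'left': 26, 'far': 27, 'near': 5, 'right': 5} rms 1.33
scene org-peg world [6.5 9. ] own [8.3 7.3] yaw deg 12.73 rel jig 0.058 {'left': 20, 'far': 5, 'near': 37, 'right': 16} rms 1.34
[-2.48876103  4.96010997] Nstop est 0.6955280757432838
t 16.5 pos [572.54  11.94  23.19] F [ 3.52 -4.29  1.46] open -0.3 q [-0.19  0.4   1.75 -0.    0.99 -0.7 ]
toolx [ 0.487 -0.873  0.003] y [ 0.004 -0.001 -1.   ] z [0.873 0.487 0.003] xyaw -60.85 hp 18.700000000000003
residual (own) [0.38 0.85]
14.2 75 [575.3  14.7] tool [-0.101  0.001  0.377] world [2.8 2.7] abs 3.9
```

>>> {"method": "arm_command", "body": {"delta_rot": [[0,0,0],[0,0,0],[0,0,0],[0,0,0],[0,0,0],[0,0,0],[0,0,0],[0,0,0],[0,0,0],[0,0,0]], "slide": [[-0.02,0,0.06],[-0.02,0,0.06],[-0.02,0,0.06],[0,0,0],[0,0,0],[0,0,0],[0,0,0],[0,0,0],[0,0,0],[0,0,0]], "gripper": [-1,-1,-1,-1,-1,-1,-1,-1,-1,-1]}}

```text
clock: 17.75
position: [573.6, 13.0, 23.2]
tcp_rot: [0.61, -0.61, 0.357, -0.359]
ft_force: [2.9, -5.9, -0.1]
opening: -0.0
```

```bash
python3 -c "
from plan import *
from pm import *
r=plate_pose(np.radians(14))
psi=np.degrees(r['top'][1])
f=fown(psi);print(f,'Nstop est',(75*f[1]+126*f[0])/84)
st()
"
```

```text
top org-peg world [-2.7 -5.5] own [-3.9 -4.7] yaw deg 13.67 rel jig 0.075 {'left': 26, 'far': 28, 'near': 5, 'right': 5} rms 1.43
scene org-peg world [7.  9.6] own [8.9 7.8] yaw deg 12.68 rel jig 0.057 {'left': 18, 'far': 4, 'near': 37, 'right': 17} rms 1.36
[-1.50187001  5.85087065] Nstop est 2.9711866368819493
t 17.85 pos [573.68  13.    23.19] F [ 2.84 -5.33  0.34] open 0.1 q [-0.19  0.4   1.75 -0.    0.99 -0.7 ]
toolx [ 0.487 -0.873  0.003] y [ 0.003 -0.001 -1.   ] z [0.873 0.487 0.002] xyaw -60.85 hp 18.700000000000003
```

>>> {"method": "arm_command", "body": {"delta_rot": [[0,0,0],[0,0,0],[0,0,0],[0,0,0],[0,0,0],[0,0,0],[0,0,0],[0,0,0],[0,0,0],[0,0,0]], "slide": [[-0.03,0,0.05],[-0.03,0,0.05],[-0.03,0,0.05],[0,0,0],[0,0,0],[0,0,0],[0,0,0],[0,0,0],[0,0,0],[0,0,0]], "gripper": [-1,-1,-1,-1,-1,-1,-1,-1,-1,-1]}}

```text
clock: 19.1
position: [574.3, 13.6, 23.1]
tcp_rot: [-0.609, 0.61, -0.357, 0.359]
ft_force: [0.7, -9.6, 1.4]
opening: -0.0
```

```bash
python3 -c "
from plan import *
from pm import *
r=plate_pose(np.radians(14))
psi=np.degrees(r['top'][1])
f=fown(psi);print(f,'Nstop est',(75*f[1]+126*f[0])/84)
st()
"
```

```text
top org-peg world [-2.8 -5.2] own [-3.9 -4.4] yaw deg 13.68 rel jig 0.075 {'left': 25, 'far': 25, 'near': 11, 'right': 6} rms 1.3
scene org-peg world [7.  9.3] own [8.9 7.4] yaw deg 12.96 rel jig 0.062 {'left': 18, 'far': 4, 'near': 37, 'right': 17} rms 1.36
[ 0.62285289 10.25582318] Nstop est 10.091264308057116
t 19.2 pos [574.29  13.58  23.16] F [  1.82 -10.11   1.28] open -0.0 q [-0.19  0.41  1.74 -0.    0.99 -0.69]
toolx [ 0.487 -0.873  0.004] y [ 0.003 -0.003 -1.   ] z [0.873 0.487 0.001] xyaw -60.83 hp 18.700000000000003
```

>>> {"method": "arm_command", "body": {"delta_rot": [[0,0,0],[0,0,0],[0,0,0],[0,0,0],[0,0,0],[0,0,0],[0,0,0],[0,0,0],[0,0,0],[0,0,0]], "slide": [[-0.02,0,0],[-0.02,0,0],[0,0,0],[0,0,0],[0,0,0],[0,0,0],[0,0,0],[0,0,0],[0,0,0],[0,0,0]], "gripper": [-1,-1,-1,-1,-1,-1,-1,-1,-1,-1]}}

```text
clock: 20.45
position: [574.2, 13.6, 23.2]
tcp_rot: [-0.609, 0.61, -0.356, 0.36]
ft_force: [2.7, -11.0, 0.2]
opening: 0.4
```

```bash
python3 -c "
from plan import *
for i in range(1):
  f=fown(13.5);print(f,'Nstop est',(75*f[1]+126*f[0])/84)
st()
"
```

```text
[-0.02737732 11.31860459] Nstop est 10.064830969726527
t 20.45 pos [574.24  13.62  23.17] F [  2.67 -11.     0.21] open 0.4 q [-0.18  0.41  1.74 -0.    0.99 -0.69]
toolx [ 0.487 -0.873  0.005] y [ 0.003 -0.004 -1.   ] z [0.873 0.487 0.001] xyaw -60.83 hp 18.700000000000003
```

>>> {"method": "arm_command", "body": {"delta_rot": [[0,0,0],[0,0,0],[0,0,0],[0,0,0],[0,0,0],[0,0,0],[0,0,0],[0,0,0],[0,0,0],[0,0,0]], "slide": [[-0.02,0,0],[-0.02,0,-0.01],[0,0,0],[0,0,0],[0,0,0],[0,0,0],[0,0,0],[0,0,0],[0,0,0],[0,0,0]], "gripper": [-1,-1,-1,-1,-1,-1,-1,-1,-1,-1]}}

```text
clock: 21.7
position: [574.2, 13.7, 23.2]
tcp_rot: [-0.609, 0.61, -0.356, 0.36]
ft_force: [2.9, -11.2, -0.6]
opening: 0.2
```

```bash
python3 -c "
from plan import *
for i in range(1):
  f=fown(13.5);print(f,'Nstop est',(75*f[1]+126*f[0])/84)
st()
p,d=camera('scene');f=cv2.resize(p[200:320,300:420],None,fx=5,fy=5,interpolation=cv2.INTER_CUBIC)[:,:,::-1];cv2.imwrite('pics/s7.png',f)
p,d=camera('top');cv2.imwrite('pics/t7.png',cv2.resize(p[210:340,200:330],None,fx=4.5,fy=4.5,interpolation=cv2.INTER_CUBIC)[:,:,::-1])
"
```

```text
[-0.17392065 11.59611359] Nstop est 10.092791871604105
t 21.7 pos [574.22  13.69  23.25] F [  2.88 -11.24  -0.57] open 0.2 q [-0.18  0.41  1.74 -0.    0.99 -0.69]
toolx [ 0.487 -0.873  0.005] y [ 0.004 -0.004 -1.   ] z [0.873 0.487 0.001] xyaw -60.83 hp 18.700000000000003
```

View pics/s7.png

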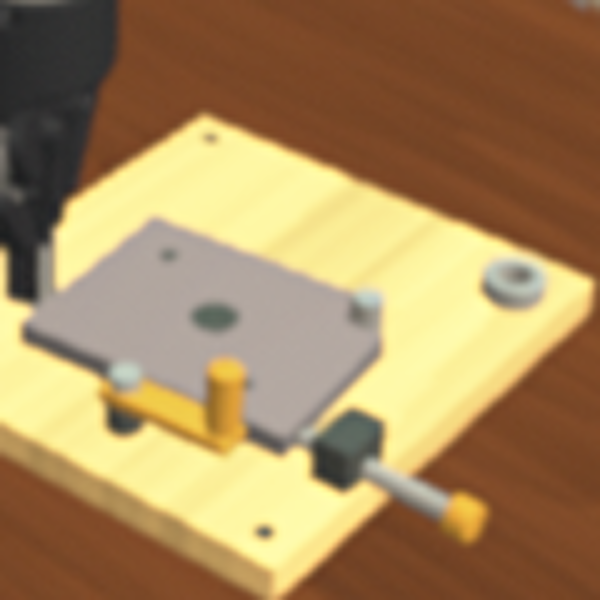

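View pics/t7.png

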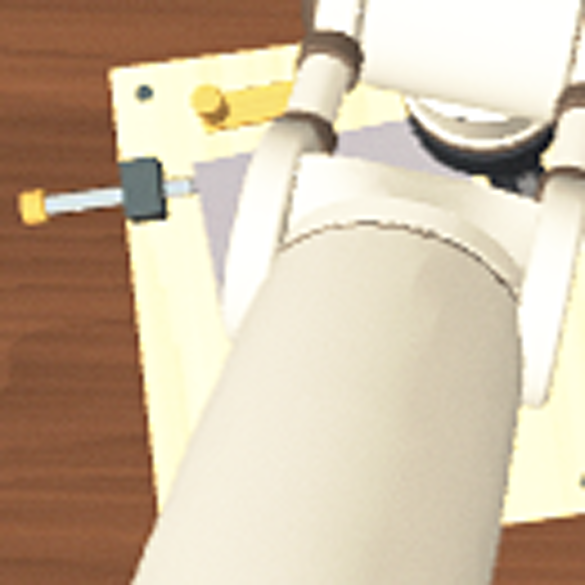

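>>> {"method": "arm_command", "body": {"delta_rot": [[0,0,0],[0,0,0],[0,0,0],[0,0,0],[0,0,0],[0,0,0],[0,0,0],[0,0,0],[0,0,0],[0,0,0]], "slide": [[0.1,0,-0.03],[0.1,0,-0.03],[0.2,0,-0.06],[0.4,0,-0.12],[1.0,0,-0.3],[1.5,-0.5,-0.4],[2.0,-3,-1],[3,-5,-2],[4,-5,-3],[5,-2,-3]], "gripper": [-1,-1,-1,-1,-1,-1,-1,-1,-1,-1]}}

```text
clock: 23.05
position: [572.2, -179.9, 176.0]
tcp_rot: [0.61, -0.61, 0.356, -0.36]
ft_force: [1.2, -0.8, -1.0]
opening: -0.1
```

>>> {"method": "arm_command", "body": {"delta_rot": [[0,0,0],[0,0,0],[0,0,0],[0,0,0],[0,0,0],[0,0,0],[0,0,0],[0,0,0],[0,0,0],[0,0,0]], "slide": [[5,0,-3],[5,0,-3],[3,0,-2],[0,0,0],[0,0,0],[0,0,0],[0,0,0],[0,0,0],[0,0,0],[0,0,0]], "gripper": [-1,-1,-1,-1,-1,-1,-1,-1,-1,-1]}}

```text
clock: 24.3
position: [564.5, -330.1, 171.9]
tcp_rot: [0.61, -0.61, 0.358, -0.358]
ft_force: [0.1, -1.6, 0.1]
opening: -0.2
```

```bash
python3 -c "
from plan import *
from pm import *
s,M=st()
p,d=camera('scene');cv2.imwrite('pics/s8.png',cv2.resize(p[200:320,270:420],None,fx=5,fy=5,interpolation=cv2.INTER_CUBIC)[:,:,::-1])
p,d=camera('top');cv2.imwrite('pics/t8.png',cv2.resize(p[205:345,200:360],None,fx=4,fy=4,interpolation=cv2.INTER_CUBIC)[:,:,::-1]);np.savez('top8.npz',p=p)
r=plate_pose(np.radians(13.5),cams=('top',))
"
```

```text
t 24.3 pos [ 564.49 -330.06  171.92] F [ 0.13 -1.55  0.15] open -0.2 q [-0.71  0.4   1.42  0.    1.32 -1.22]
toolx [ 0.488 -0.873  0.   ] y [ 0.  0. -1.] z [0.873 0.488 0.   ] xyaw -60.82 hp 18.700000000000003
top org-peg world [-1.8 -1.8] own [-2.1 -1.4] yaw deg 13.41 rel jig 0.07 {'left': 29, 'far': 49, 'near': 44, 'right': 29} rms 1.3
```

View pics/t8.png

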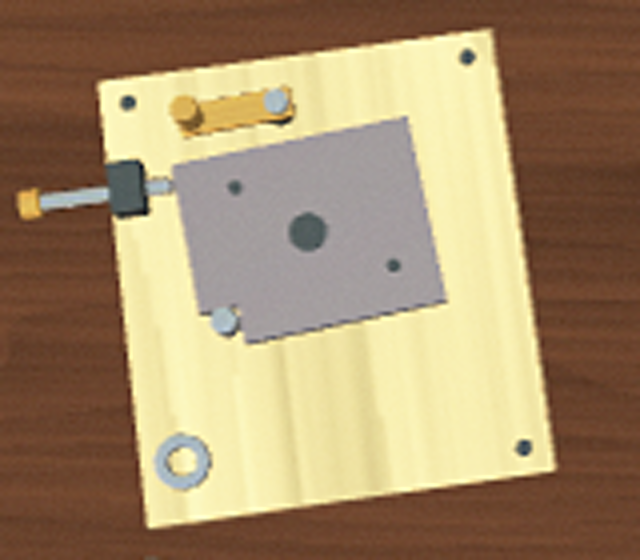

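View pics/s8.png

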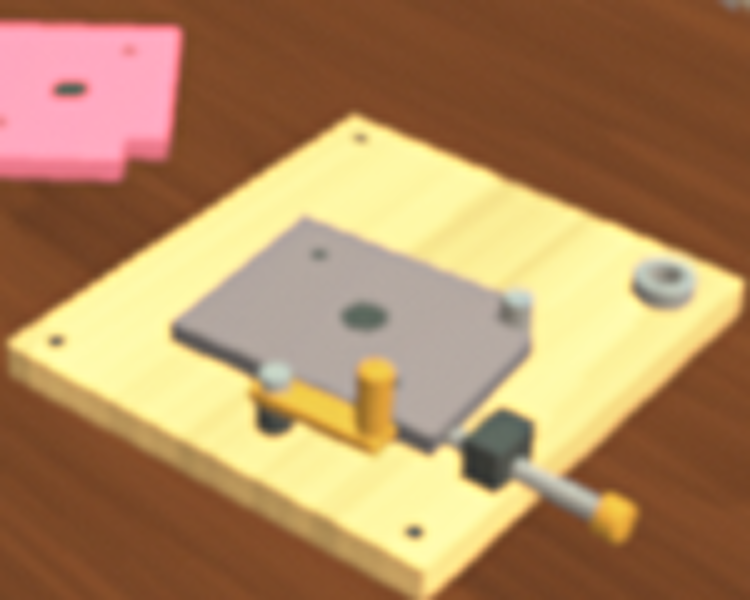

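```bash
cat > kp.py <<'E'
from h import *
def kn(th): # th rad -> knob world
    return PIV+JR@(50*np.array([-np.sin(th),np.cos(th)]))
def ktcp(th,back):
    t=JR@np.array([-np.cos(th),-np.sin(th)]);return kn(th)-t*back
E
python3 - <<'E'
from kp import *
ci=camera_info('top')
k=ray(ci,[[200+185/4-.5,205+107/4-.5]],72)[0][:2]; pv=ray(ci,[[200+277/4-.5,205+102/4-.5]],46)[0][:2]
d=(k-pv)@JR
print('knob',k,'pivot meas',pv,'PIV',PIV,'r',np.linalg.norm(k-pv),'theta',np.arctan2(-d[0],d[1]), 'from PIV',(k-PIV)@JR)
for th,b in ((0.1,35),(0.1,15)): print(th,b,ktcp(th,b),'alpha',-80.6+np.degrees(th))
s,M=st()
a=np.radians(-74.9)
print(ktcp(.1,35)-s['position'][:2])
E
```

```text
knob [587.33133227 153.3515824 ] pivot meas [597.11521416 104.60677355] PIV [597.16259142 105.22561889] r 49.71700649541494 theta 0.03408429790419353 from PIV [-1.84201903 49.08532353]
0.1 35 [617.90277664 162.62635684] alpha -74.87042204869176
0.1 15 [598.59569809 157.40747594] alpha -74.87042204869176
t 24.45 pos [ 564.44 -330.15  171.9 ] F [ 0.14  0.24 -0.33] open -0.1 q [-0.71  0.4   1.42  0.    1.32 -1.22]
toolx [ 0.487 -0.873 -0.   ] y [-0.  0. -1.] z [ 0.873  0.487 -0.   ] xyaw -60.83 hp 18.700000000000003
[ 53.46553652 492.78022257]
```

>>> {"method": "arm_command", "body": {"delta_rot": [[0,8.9,0],[0,8.9,0],[0,0,0],[0,0,0],[0,0,0],[0,0,0],[0,0,0],[0,0,0],[0,0,0],[0,0,0]], "slide": [[0,0,0],[0,0,0],[-5.5,0.5,1.8],[-5.8,0.5,1.9],[-5.8,0.5,1.9],[-5.8,0.5,1.9],[-5.8,0.5,1.9],[-5.8,0.5,1.9],[-5.8,0.5,1.9],[-4,0.5,1.3]], "gripper": [-1,-1,-1,-1,-1,-1,-1,-1,-1,-1]}}

```text
clock: 25.7
position: [619.2, 135.5, 131.9]
tcp_rot: [0.548, -0.547, 0.448, -0.448]
ft_force: [1.2, -1.1, -0.1]
opening: 0.1
```

```bash
python3 -c "
from kp import *
t=ktcp(.034,35);print(t);to(*t,130)
"
```

```text
[621.6433198  161.13352476]
t 25.7 pos [619.21 135.48 131.92] F [ 1.15 -1.07 -0.12] open 0.1 q [ 0.02  0.39  1.51  0.    1.23 -0.18]
toolx [ 0.199 -0.98  -0.   ] y [ 0.  0. -1.] z [0.98  0.199 0.   ] xyaw -78.53 hp 18.700000000000003
slide cm total [-2.465  0.193  0.749]
```

>>> {"method": "arm_command", "body": {"delta_rot": [[0,0,0],[0,0,0],[0,0,0],[0,0,0],[0,0,0],[0,0,0],[0,0,0],[0,0,0],[0,0,0],[0,0,0]], "slide": [[-1.2,0,0.4],[-1.2,0,0.35],[0,1,0],[0,2,0],[0,2,0],[0,1.5,0],[0,1,0],[0,0.4,0],[0,0,0],[0,0,0]], "gripper": [-1,-1,-1,-1,-1,-1,-1,-1,-1,-1]}}

```text
clock: 26.95
position: [622.5, 157.9, 53.8]
tcp_rot: [0.547, -0.547, 0.448, -0.448]
ft_force: [-1.0, 0.6, 0.2]
opening: 0.3
```

```bash
python3 -c "
from kp import *
s,M=st()
p,d=camera('scene');cv2.imwrite('pics/s9.png',cv2.resize(p[200:320,270:420],None,fx=5,fy=5,interpolation=cv2.INTER_CUBIC)[:,:,::-1])
# path
prev=s['position'][:2].copy();al=-78.6
for th in np.radians([2,10,20,30,40,50,60,70,80,88,91]):
    t=ktcp(th,14.5);a=-80.6+np.degrees(th)
    R=rot(np.radians(al));d=(t-prev)@R/10 # tool x, z comps with yaw al before turn
    print(round(np.degrees(th)),np.round(t,1),'slide x,z',np.round(d,2),'turn y',round(-(a-al),1));prev=t;al=a
"
```

```text
t 26.95 pos [622.5  157.89  53.76] F [-1.01  0.55  0.21] open 0.3 q [ 0.06  0.51  1.53  0.    1.1  -0.14]
toolx [ 0.197 -0.98   0.   ] y [ 0.002  0.    -1.   ] z [0.98  0.197 0.002] xyaw -78.62 hp 18.700000000000003
2 [601.5 157.1] slide x,z [-0.34 -2.07] turn y -0.0
10 [594.2 157.2] slide x,z [-0.15 -0.71] turn y -8.0
20 [585.3 155.9] slide x,z [-0.18 -0.89] turn y -10.0
30 [576.6 153.1] slide x,z [-0.18 -0.89] turn y -10.0
40 [568.6 148.8] slide x,z [-0.18 -0.89] turn y -10.0
50 [561.5 143.2] slide x,z [-0.18 -0.89] turn y -10.0
60 [555.5 136.4] slide x,z [-0.18 -0.89] turn y -10.0
70 [550.7 128.7] slide x,z [-0.18 -0.89] turn y -10.0
80 [547.3 120.3] slide x,z [-0.18 -0.89] turn y -10.0
88 [545.7 113.2] slide x,z [-0.15 -0.71] turn y -8.0
91 [545.4 110.5] slide x,z [-0.07 -0.26] turn y -3.0
```

View pics/s9.png

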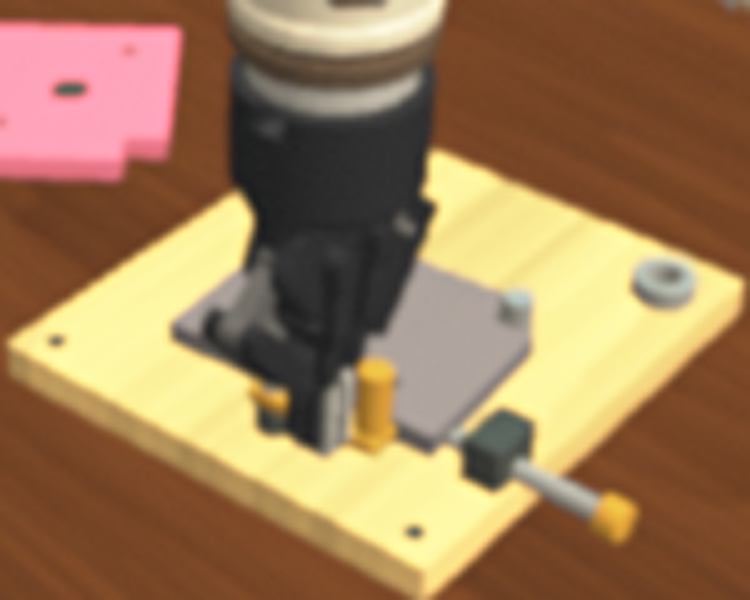

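>>> {"method": "arm_command", "body": {"delta_rot": [[0,0,0],[0,0,0],[0,0,0],[0,0,0],[0,0,0],[0,-5,0],[0,-5,0],[0,-5,0],[0,0,0],[0,0,0]], "slide": [[-0.07,0.05,-0.5],[-0.07,0.05,-0.5],[-0.07,0.05,-0.5],[-0.07,0,-0.4],[-0.06,0,-0.2],[-0.11,0,-0.44],[-0.11,0,-0.44],[-0.11,0,-0.44],[0,0,0],[0,0,0]], "gripper": [-1,-1,-1,-1,-1,-1,-1,-1,-1,-1]}}

```text
clock: 28.25
position: [586.8, 156.5, 51.3]
tcp_rot: [-0.6, 0.601, -0.373, 0.373]
ft_force: [-1.4, 0.7, -0.4]
opening: -0.0
```

```bash
python3 -c "
from kp import *
s,M=st()
p,d=camera('scene');cv2.imwrite('pics/s10.png',cv2.resize(p[200:320,270:420],None,fx=5,fy=5,interpolation=cv2.INTER_CUBIC)[:,:,::-1])
print(ktcp(np.radians(17),14.5))
"
```

```text
t 28.25 pos [586.8  156.48  51.28] F [-1.36  0.65 -0.36] open -0.0 q [ 0.06  0.44  1.63  0.    1.07 -0.4 ]
toolx [ 0.443 -0.897 -0.   ] y [-0.001  0.    -1.   ] z [ 0.897  0.443 -0.001] xyaw -63.71 hp 18.700000000000003
[587.92177562 156.45898032]
```

View pics/s10.png

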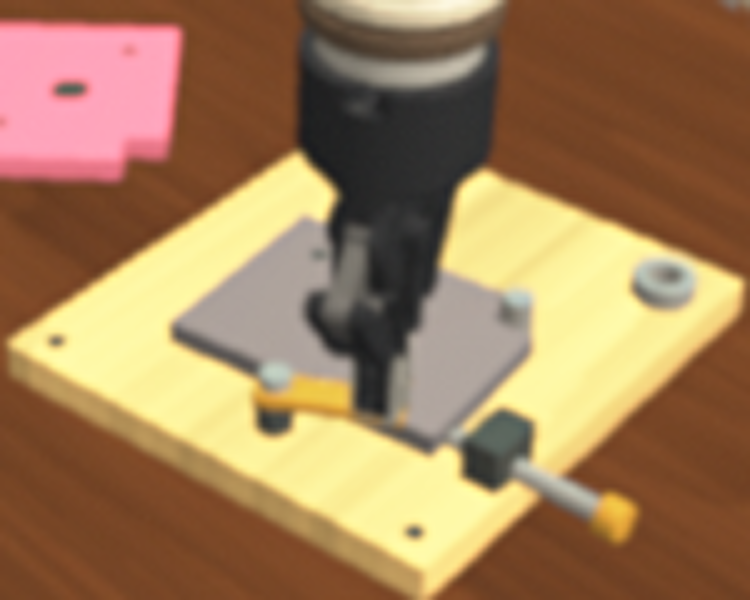

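>>> {"method": "arm_command", "body": {"delta_rot": [[0,-5,0],[0,-5,0],[0,-5,0],[0,-5,0],[0,-5,0],[0,-5,0],[0,-5,0],[0,-5,0],[0,-5,0],[0,-5,0]], "slide": [[-0.11,0,-0.44],[-0.11,0,-0.44],[-0.11,0,-0.44],[-0.11,0,-0.44],[-0.11,0,-0.44],[-0.11,0,-0.44],[-0.11,0,-0.44],[-0.11,0,-0.44],[-0.11,0,-0.44],[-0.11,0,-0.44]], "gripper": [-1,-1,-1,-1,-1,-1,-1,-1,-1,-1]}}

```text
clock: 29.55
position: [551.3, 131.5, 51.6]
tcp_rot: [0.702, -0.702, 0.083, -0.083]
ft_force: [1.5, 1.1, -0.3]
opening: -0.1
```

```bash
python3 -c "
from kp import *
s,M=st()
p,d=camera('scene');cv2.imwrite('pics/s11.png',cv2.resize(p[200:320,270:420],None,fx=5,fy=5,interpolation=cv2.INTER_CUBIC)[:,:,::-1])
for a in (60,67,75,85,88,90): print(a,ktcp(np.radians(a),14.5))
"
```

```text
t 29.55 pos [551.32 131.54  51.56] F [ 1.46  1.13 -0.31] open -0.1 q [ 0.02  0.34  1.76  0.    1.04 -1.31]
toolx [ 0.972 -0.234  0.001] y [ 0.001  0.001 -1.   ] z [0.234 0.972 0.001] xyaw -13.52 hp 18.700000000000003
60 [555.4632181 136.3931062]
67 [551.97567769 131.07891323]
75 [548.81735049 124.53850784]
85 [546.19817536 115.85003868]
88 [545.71198115 113.16820683]
90 [545.46613115 111.36776802]
```

View pics/s11.png

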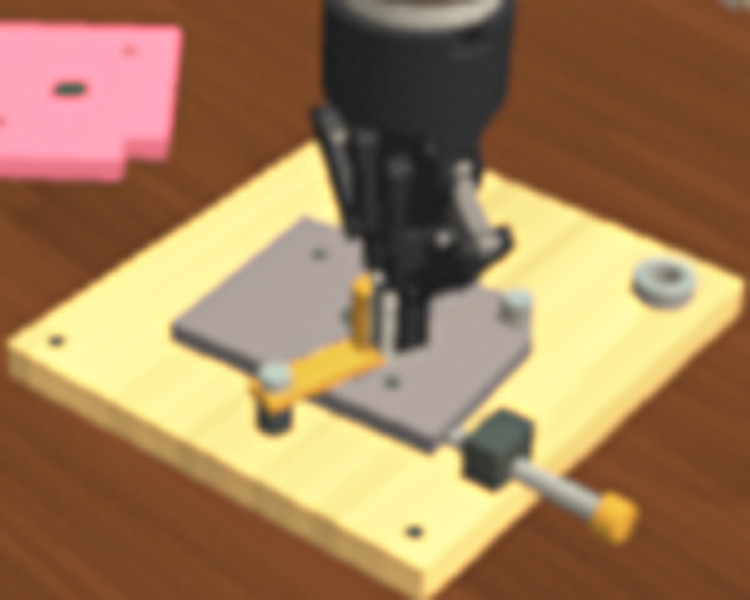

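>>> {"method": "arm_command", "body": {"delta_rot": [[0,-5,0],[0,-5,0],[0,-5,0],[0,-5,0],[0,-2,0],[0,-1,0],[0,0,0],[0,0,0],[0,0,0],[0,0,0]], "slide": [[-0.11,0,-0.44],[-0.11,0,-0.44],[-0.11,0,-0.44],[-0.11,0,-0.44],[-0.05,0,-0.18],[-0.03,0,-0.09],[0,0,0],[0,0,0],[0,0,0],[0,0,0]], "gripper": [-1,-1,-1,-1,-1,-1,-1,-1,-1,-1]}}

```text
clock: 30.85
position: [544.2, 115.1, 51.5]
tcp_rot: [0.707, -0.703, -0.057, 0.057]
ft_force: [0.5, 13.1, -0.5]
opening: -0.1
```

```bash
python3 -c "
from kp import *
s,M=st()
p,d=camera('scene');cv2.imwrite('pics/s12.png',cv2.resize(p[200:320,270:420],None,fx=5,fy=5,interpolation=cv2.INTER_CUBIC)[:,:,::-1])
"
```

```text
t 30.85 pos [544.21 115.11  51.54] F [ 0.54 13.09 -0.46] open -0.1 q [-0.01  0.32  1.79  0.01  1.03 -1.75]
toolx [0.987 0.16  0.001] y [ 0.     0.006 -1.   ] z [-0.16   0.987  0.006] xyaw 9.22 hp 18.700000000000003
```

View pics/s12.png

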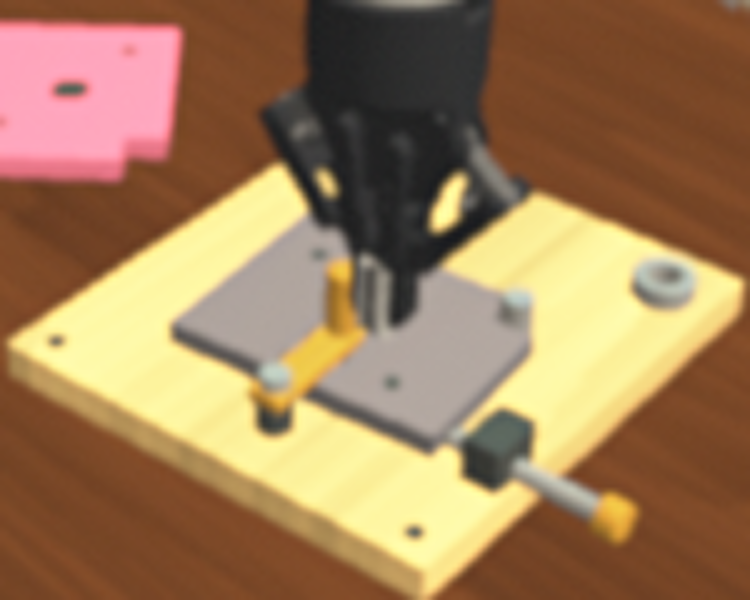

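>>> {"method": "arm_command", "body": {"delta_rot": [[0,0,0],[0,0,0],[0,0,0],[0,0,0],[0,0,0],[0,0,0],[0,0,0],[0,0,0],[0,0,0],[0,0,0]], "slide": [[0,0,0.15],[0,0,0.3],[0,0,0.8],[0,0,1],[0,-1,0],[0,-3,0],[0,-5,0],[0,-6,0],[-3,-2,-4],[-4,0,-4]], "gripper": [-1,-1,-1,-1,-1,-1,-1,-1,-1,-1]}}

```text
clock: 32.15
position: [486.0, 42.2, 225.1]
tcp_rot: [-0.704, 0.706, 0.061, -0.056]
ft_force: [0.2, -0.6, -0.1]
opening: 0.1
```

>>> {"method": "arm_command", "body": {"delta_rot": [[0,0,0],[0,0,0],[0,0,0],[0,0,0],[0,0,0],[0,0,0],[0,0,0],[0,0,0],[0,0,0],[0,0,0]], "slide": [[-1,0,-5],[0,0,-6],[0,0,-6],[0,0,-6],[0,0,-6],[0,0,-6],[0,0,-4],[0,0,0],[0,0,0],[0,0,0]], "gripper": [-1,-1,-1,-1,-1,-1,-1,-1,-1,-1]}}

```text
clock: 33.4
position: [538.4, -341.8, 221.8]
tcp_rot: [0.705, -0.705, -0.058, 0.058]
ft_force: [-0.3, 0.3, -0.1]
opening: -0.1
```

```bash
python3 -c "
from kp import *
from pm import *
s,M=st()
p,d=camera('scene');cv2.imwrite('pics/s13.png',cv2.resize(p[200:320,270:420],None,fx=5,fy=5,interpolation=cv2.INTER_CUBIC)[:,:,::-1])
p,d=camera('top');cv2.imwrite('pics/t13.png',cv2.resize(p[205:345,200:360],None,fx=4,fy=4,interpolation=cv2.INTER_CUBIC)[:,:,::-1])
plate_pose(np.radians(13.4),cams=('top',))
"
```

```text
t 33.4 pos [ 538.36 -341.78  221.81] F [-0.3   0.3  -0.09] open -0.1 q [-0.75  0.33  1.42  0.    1.4  -2.49]
toolx [0.986 0.164 0.   ] y [ 0.  0. -1.] z [-0.164  0.986  0.   ] xyaw 9.44 hp 18.700000000000003
top org-peg world [-1.8 -1.7] own [-2.1 -1.3] yaw deg 13.53 rel jig 0.072 {'left': 28, 'far': 41, 'near': 44, 'right': 29} rms 1.37
```

View pics/s13.png

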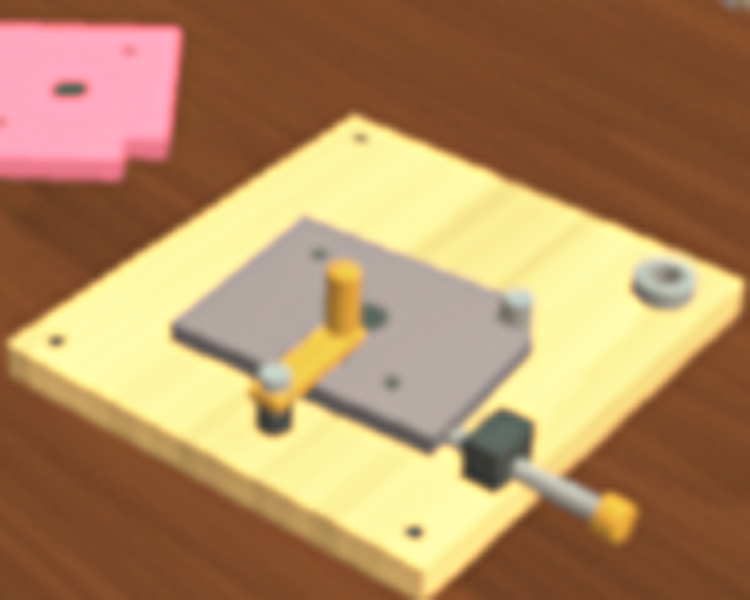

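View pics/t13.png

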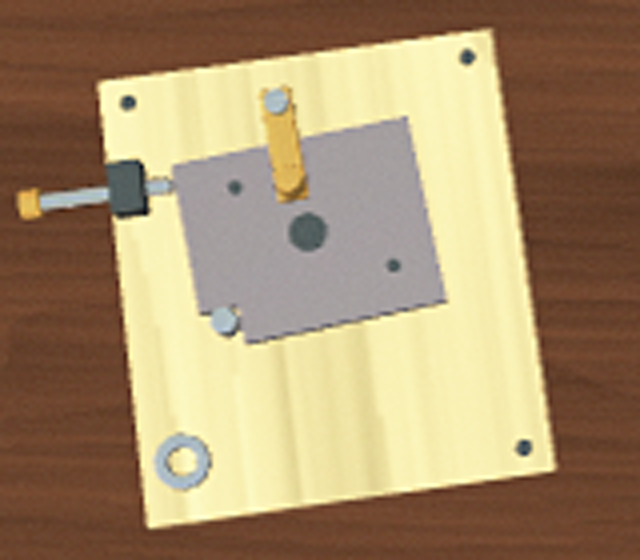

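```bash
python3 -c "
from rig import *
print(job_done())"
```

```text
the job is handed in; nothing more can be done
None
```

I turned the plate home on the peg, pressed it against the stop screw, swung the keeper over its edge, and handed the job in at about 33.5 s. The hand-in reports no verdict, so the result rests on the checks below.

**Push:** With shut fingers I pushed the right edge until the plate met the hard screw tip. The push read about 10–11.6 N for roughly 2.5 s. From that I estimate about 10 N on the stop, or 7–10 N allowing for board friction. The highest push on the way was about 11.5 N, when the finger's rub toward the near end began to jam the plate on the peg. I cut that slip and the force dropped.

**Keeper:** I swung it to its end stop, where the knob push read 13 N, then backed off and lifted clear.

**Last checks:**
- **Plate:** it has not moved since the press (yaw about 0.07 rad from the jig). Its left edge is on the screw and the nose is no longer visible.
- **Keeper:** it points near, over the plate.
- **Bystanders and arm:** the washer looks in place in the last pictures. I did not measure the washer, vise or stand again. The arm touched nothing at hand-in.

**Disagreements:**
- **Starting angle:** the plate began about 1.02 rad clockwise of the jig, not the stated 0.4–0.7.
- **Notch position:** the camera put it about 2.5 mm off the peg in a direction the peg blocks, so I took that as measurement bias. The scene view's plate positions were worse, 8–12 mm off, because the plate's side face got into the fit.
- **Stop force:** it was estimated from the wrist reading, not measured directly.

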